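Lock the sceptre caddy and fill it

ROBOT

A 6-joint arm with a two-finger parallel gripper is mounted at the origin on the work surface. World frame = base frame: x ahead of the robot, y to its left, z up, the work surface at z = 0. Lengths are in m, angles in rad, forces in N, time in s.
With the tool pointing down it reaches from about 0.325 to 0.875 m from the base axis. Payload 4.4 kg.
Tool frame: the origin (TCP) lies midway between the tips of the shut fingers; the grasp point (between the pads) lies 19 mm behind it; z points along the fingers, y is the line along which they close (so a half turn about z gives the same grasp; the last joint's range is limited). The gripper opens to 85 mm and grips with 20 to 120 N. Pads are 22 mm wide; open, the fingers measure 114 mm over their backs; the gripper's body (76 mm by 85 mm) begins 54 mm behind the grasp point. The pads swing forward as they close: fully open they stand 13 mm farther back than shut.
Start: joints at [-1.308, 0.207, 1.542, -0, 1.393, -0.15], TCP at [0.231, -0.526, 0.231] pointing down, gripper open.
Joint ranges: [-2.73, 2.73], [-0.86, 2.22], [0.23, 2.46], [-1.11, 4.25], [0.08, 2.63], [-2.82, 2.82]. Speed limits (rad/s): [2.79, 2.79, 3.14, 3.14, 3.14, 3.14].

INTERFACE

Orientations are given as a rotation vector (axis times angle).
In Python, from station import ctrl gives the robot as it stands.
- The arm moves only by the shell command python3 -m inch 'ROWS' [FORCE]. ROWS is JSON, a list of rows, each an object of numbers: "x", "y", "z": the shift along the tool's x, y, z in units of 40 mm (1.0 is 40 mm); "wx", "wy", "wz": the turn, a rotation vector about the tool's x, y, z in degrees; "hand": the finger opening in mm, from 0 to 85.4. A call has 1 to 20 rows; each row is the pose to reach, as a shift and turn from the pose commanded when the call began, along the tool's axes at that moment; what a row does not reach only later rows make up. A row lasts 1/10 s, in which the tool goes at most 50 mm and 8.59 degrees, less where a joint would pass 70% of its speed; a pose out of reach is approached as far as the arm can. A call with a gripper value outside its range is refused whole. The fingers move at their own pace and stop on an object; FORCE is the grip in N (left out, the last holds). Time passes only in rows, so rows that repeat a pose let the fingers close. It gives the time, the measured TCP pose, the force, the opening and the grip force at its end, in the units of the state.
- ctrl.state(): the state, without advancing time (a new reading comes with each control period).
- ctrl.get_image(name): name is "scene" or "top"; returns (picture, depth): 480x640x3 uint8, blue, green, red; 480x640 float32, m along the optical axis (not along the pixel's ray), 0 where there is no reading.
- ctrl.camera_info(name): a dict with "vfov" (degrees; the focal length in pixels is half the picture's height over the tangent of half this angle, whatever the lens; pixels are square), "cx", "cy" (the principal point, pixels), "k1" (the pictures are not rectified: a ray, as slopes to the right and down, at radius r is drawn at 1 + k1 r^2 times it, then the intrinsics apply), "origin" and "attitude" of the camera in the world. Camera axes: x right, y down, z forward; pixel columns grow to the right and rows downward; lengths in m; the calibration is good to about 2 mm. A picture is of the moment at which its call begins. camera_info takes no time and is no camera call.
- ctrl.finish_job(): hands the job in; it is judged then, once.
The state is a dict: "t": time; "joint_pos": joint angles; "joint_velocities": joint speeds; "joint_torque": joint torques, N m; "tool_pos": TCP position; "orientation": TCP orientation; "wrist_force": force on the tool from outside, world axes, zero at the start; "ft_torque": the same for the moment, N m; "gripper_width": finger opening in m; "grip_force": force on a finger pad.
Only numpy, scipy, OpenCV 4.12 (cv2) and the standard library are available. Lean on these libraries where they do the work, as an engineer would, in place of code of your own. Each camera call takes 0.05 s, during which the arm holds its last target. There are 200 camera calls.

TASK

Swing the cam latch on the wooden cradle fully open, set the empty blue caddy down flat in the cradle between its stops, and turn the latch back until its handle drops into the notch and holds the caddy. Only then stand every sceptre on the bench upright in the caddy's compartments, gold foot down on the compartment floor and round head up. Leave the paint jars and the nutcracker figure where they stand.

Things in the scene. Friction and masses are not known exactly. Their poses are not given: they have to be found in the camera images.
- cradle: fixed wooden board, 110 x 345 x 12 mm, with aluminium stops 14 mm high round the caddy's place (4 mm play on every side) and the cam latch near its +y end. Origin on the bench, below the middle of the caddy's place; +y runs along the board to the latch, x across it, z up. The board spans y from -135 to +210 mm
- seat (a point): middle of the caddy's place on the top of the cradle board (12 mm above the bench), axes as the cradle's: the seated caddy's origin comes here, its long sides along the cradle's y, either way round
- latch_pivot (a point): the latch's upright turning axis, 160 mm along +y from the seat. A spring presses the handle down on the brass cam round it: the handle lies in the notch from 0 to 0.15 rad, lifts 10 mm by 0.65 rad, then sinks to 4 mm at 1.5 rad; let go, it drops into the notch from below 0.45 rad. Up to 8 N sideways at the knob turns it
- latch (a joint): turn of the latch, rad. 0 = locked: red arm along the cradle's +y, down in the cam's low notch, and the steel paw on the arm's far side over the caddy's end lip (2.5 mm above it), barring the caddy. 1.5 (stop 1.55) = open: turned anticlockwise from above, arm along the cradle's -x, paw along +x, clear of the caddy; the knob top stands up to 85 mm above the bench. Starts locked
- latch_knob (a point): middle of the upright round black knob (diameter 18 mm, 42 mm high) on the end of the latch's red arm, 85 mm from the pivot axis; this point lies 57 mm above the bench when locked, and the arm's top is 25 mm below it. Pinch or push the knob here; it may turn between the fingers
- caddy: loose blue plastic caddy, 64 (x) x 212 (y) x 85 (z) mm, open on top, 0.4 kg, walls and floor 4 mm, with four compartments in a row along y, each 56 (x) x 48 (y) mm and 81 mm deep; a lip 30 mm wide, 24 mm long and 8 mm thick sticks out at the foot of each short end. Origin: centre of its underside; z up. Starts empty, on the bench; can be gripped across its 64 mm width
- cell0 (a point): centre of the floor of compartment 0 of the caddy, 4 mm above the caddy's underside, at caddy y = -78 mm
- cell1 (a point): centre of the floor of compartment 1 of the caddy, 4 mm above the caddy's underside, at caddy y = -26 mm
- cell2 (a point): centre of the floor of compartment 2 of the caddy, 4 mm above the caddy's underside, at caddy y = 26 mm
- cell3 (a point): centre of the floor of compartment 3 of the caddy, 4 mm above the caddy's underside, at caddy y = 78 mm
- sceptre0: loose wooden sceptre, 160 mm long, 60 g: square gold foot 18 x 18 x 20 mm, red shaft 14 x 14 mm, round gold head 18 mm across. Lies flat, head away from the robot, axis 9 mm above the bench. Origin on its axis near the centre of mass, 65 mm from the foot end; x runs to the head, whose end is 95 mm away; the shaft is bare from x = -45 to +75 mm. May be absent
- foot0 (a point): centre of the end face of the foot of sceptre 0
- sceptre1: loose wooden sceptre, 160 mm long, 60 g: square gold foot 18 x 18 x 20 mm, red shaft 14 x 14 mm, round gold head 18 mm across. Lies flat, head away from the robot, axis 9 mm above the bench. Origin on its axis near the centre of mass, 65 mm from the foot end; x runs to the head, whose end is 95 mm away; the shaft is bare from x = -45 to +75 mm. May be absent
- foot1 (a point): centre of the end face of the foot of sceptre 1
- sceptre2: loose wooden sceptre, 160 mm long, 60 g: square gold foot 18 x 18 x 20 mm, red shaft 14 x 14 mm, round gold head 18 mm across. Lies flat, head away from the robot, axis 9 mm above the bench. Origin on its axis near the centre of mass, 65 mm from the foot end; x runs to the head, whose end is 95 mm away; the shaft is bare from x = -45 to +75 mm. May be absent
- foot2 (a point): centre of the end face of the foot of sceptre 2
- sceptre3: loose wooden sceptre, 160 mm long, 60 g: square gold foot 18 x 18 x 20 mm, red shaft 14 x 14 mm, round gold head 18 mm across. Lies flat, head away from the robot, axis 9 mm above the bench. Origin on its axis near the centre of mass, 65 mm from the foot end; x runs to the head, whose end is 95 mm away; the shaft is bare from x = -45 to +75 mm. May be absent
- foot3 (a point): centre of the end face of the foot of sceptre 3
- jar_red: bystander: paint jar with red lid, 52 mm across, 60 mm high; origin under its centre
- jar_yellow: bystander: paint jar with yellow lid, 52 mm across, 60 mm high; origin under its centre
- nutcracker: bystander: finished wooden nutcracker figure, 150 mm high, green foot 56 mm across; origin under its centre
There are look-alikes about, which are no part of the job. Leave any purple or turquoise look-alike of the sceptre1 alone.

How it is judged:
On the way, in this order (a step that is already met when the one before it is completed fails the run):
1. the latch is swung open (beyond 1.2 rad) (value of joint latch above 1.2 rad), for 0.2 s.
2. the caddy sits flat in the cradle (x of caddy in the frame of seat between -0.008 and 0.008 m and y of caddy in the frame of seat between -0.008 and 0.008 m and z of caddy in the frame of seat between -0.004 and 0.004 m and angle between the y axis of caddy and the y axis of cradle, either way round below 0.12 rad and angle between caddy's own z axis and vertical below 0.06 rad), for 0.2 s.
3. the latch is locked over the seated caddy, its handle down in the notch (all of step 2 and value of joint latch below 0.18 rad and height (world z) of latch_knob below 0.062 m), for 0.3 s.
At the end, for the whole second after the job is handed in: Caddy seated in the cradle (within 8 mm, 0.12 rad, flat), latch handle in its notch (under 0.18 rad, knob point below 62 mm), every sceptre present at rest in a compartment, head up, foot end within 30 mm of the caddy's underside, leaning under 0.62 rad (all of step 3 and x of foot0 in the frame of caddy between -0.032 and 0.032 m and y of foot0 in the frame of caddy between -0.106 and 0.106 m and z of foot0 in the frame of caddy between -0.005 and 0.03 m and angle between each of sceptre0, sceptre1, sceptre2, sceptre3's own x axis and vertical below 0.62 rad and linear speed of each of sceptre0, sceptre1, sceptre2, sceptre3 below 0.03 m/s and x of foot1 in the frame of caddy between -0.032 and 0.032 m and y of foot1 in the frame of caddy between -0.106 and 0.106 m and z of foot1 in the frame of caddy between -0.005 and 0.03 m and x of foot2 in the frame of caddy between -0.032 and 0.032 m and y of foot2 in the frame of caddy between -0.106 and 0.106 m and z of foot2 in the frame of caddy between -0.005 and 0.03 m and x of foot3 in the frame of caddy between -0.032 and 0.032 m and y of foot3 in the frame of caddy between -0.106 and 0.106 m and z of foot3 in the frame of caddy between -0.005 and 0.03 m); the robot touches nothing.
It fails at once if the jar red is knocked away (more than 40 mm) or over (distance of jar_red from where it was at the start of the episode above 0.04 m or angle between jar_red's own z axis and vertical above 0.5 rad).
It fails at once if the jar yellow is knocked away (more than 40 mm) or over (distance of jar_yellow from where it was at the start of the episode above 0.04 m or angle between jar_yellow's own z axis and vertical above 0.5 rad).
It fails at once if the nutcracker is knocked away (more than 40 mm) or over (distance of nutcracker from where it was at the start of the episode above 0.04 m or angle between nutcracker's own z axis and vertical above 0.5 rad).
It fails at once if a sceptre is put into the caddy before the latch is locked (value of joint latch above 0.3 rad and ((x of foot0 in the frame of caddy between -0.032 and 0.032 m and y of foot0 in the frame of caddy between -0.106 and 0.106 m and z of foot0 in the frame of caddy between 0 and 0.09 m) or (x of foot1 in the frame of caddy between -0.032 and 0.032 m and y of foot1 in the frame of caddy between -0.106 and 0.106 m and z of foot1 in the frame of caddy between 0 and 0.09 m) or (x of foot2 in the frame of caddy between -0.032 and 0.032 m and y of foot2 in the frame of caddy between -0.106 and 0.106 m and z of foot2 in the frame of caddy between 0 and 0.09 m) or (x of foot3 in the frame of caddy between -0.032 and 0.032 m and y of foot3 in the frame of caddy between -0.106 and 0.106 m and z of foot3 in the frame of caddy between 0 and 0.09 m))).
Of sceptre0, sceptre1, sceptre2, sceptre3 only 3 to 4 are there at a start; the rules pass over those that are not, and their reading is None.
At some moment in a run one of sceptre0, sceptre1, sceptre2, sceptre3 may be knocked a few centimetres aside while the robot is not near it.
It also fails if it takes over 200 s, if anything falls off the work surface, if the arm or the gripper's body presses on something with over 40 N, if the wrist force passes 120 N, or if a joint passes its speed limit or range.

## Working session

There is one attempt and no reset: what is moved stays moved. The work goes in short steps, Python scripts to look and compute and a shell command to move; the robot and the scene stay as the last step left them, time stands still between calls to the robot, and variables do not carry over. Pictures are saved under pics/ and viewed, at most 14 in all, crops included, and the job is handed in when it is done.

```bash
ls; mkdir -p pics; cat > h.py <<'E'
import numpy as np, cv2
from scipy.spatial.transform import Rotation as R
from station import ctrl
def cam(n):
    c=ctrl.camera_info(n); f=240/np.tan(np.radians(c['vfov'])/2)
    a=np.array(c['attitude'],float)
    M=a if a.shape==(3,3) else R.from_rotvec(a).as_matrix()
    return f,c['cx'],c['cy'],c['k1'],np.array(c['origin']),M
def rays(n,uv):
    f,cx,cy,k,o,M=cam(n)
    uv=np.atleast_2d(np.array(uv,float)); d=(uv-[cx,cy])/f
    s=d.copy()
    for _ in range(30): s=d/(1+k*(s**2).sum(1,keepdims=True))
    return o,np.c_[s,np.ones(len(s))]@M.T,s
def onplane(n,uv,z):
    o,D,_=rays(n,uv); return o+D*((z-o[2])/D[:,2:3])
def cloud(n,uv,dep):
    o,D,_=rays(n,uv); return o+D*np.asarray(dep)[:,None]
def proj(n,P):
    f,cx,cy,k,o,M=cam(n); q=(np.atleast_2d(P)-o)@M; s=q[:,:2]/q[:,2:]
    return s*(1+k*(s**2).sum(1,keepdims=True))*f+[cx,cy]
def snap(tag):
    for n in('top','scene'):
        im,d=ctrl.get_image(n); cv2.imwrite(f'pics/{tag}_{n}.png',im); np.save(f'/tmp/{tag}_{n}.npy',d)
def st():
    s=ctrl.state(); M=R.from_rotvec(s['orientation']).as_matrix()
    return s,np.array(s['tool_pos']),M
def plan(target,yawdir=None):
    "tool-unit shift to target TCP; yaw (deg) so tool y along yawdir (xy)"
    s,p,M=st(); d=M.T@(np.array(target)-p)/0.04
    print('shift units',d.round(2))
    if yawdir is not None:
        v=M.T@np.array([*yawdir,0.]); a=np.degrees(np.arctan2(-v[0],v[1])); a=(a+90)%180-90
        print('wz',round(a,1),'q6',s['joint_pos'][5])
E
python3 - <<'E'
from h import *
for n in('top','scene'): print(ctrl.camera_info(n))
print(ctrl.state())
snap('a')
E
```

```text
pics
{'vfov': 50.9055283144762, 'cx': 326.67973258874656, 'cy': 235.56075640500893, 'k1': 0.015020573261576468, 'origin': array([0.40335969, 0.07052763, 1.38218045]), 'attitude': array([-2.17153911,  2.18352185, -0.07662347])}
{'vfov': 57.43661646630049, 'cx': 317.0872242742234, 'cy': 235.97801831048122, 'k1': -0.017882821201015725, 'origin': array([0.87134914, 0.49378093, 0.88996295]), 'attitude': array([-1.04319588, -2.62386021,  0.80513466])}
{'t': 0.0, 'joint_pos': array([-1.30750044e+00,  2.07406725e-01,  1.54298077e+00,  1.20986953e-05,
        1.39351409e+00, -1.50495133e-01]), 'joint_velocities': array([-1.78496465e-03,  3.66752697e-05,  4.09347843e-04,  2.55839269e-04,
        1.16555869e-03,  1.66612399e-03]), 'joint_torque': array([ 1.58163588e-03, -3.83025634e+01, -2.91596836e+01,  1.59601818e-04,
        1.04764858e-02,  9.40455607e-06]), 'tool_pos': array([ 0.23099053, -0.5257204 ,  0.2301206 ]), 'orientation': array([-3.07233698e+00, -6.44877184e-01,  1.85638540e-04]), 'wrist_force': array([-0.07210825, -0.05257599, -0.17621379]), 'ft_torque': array([ 0.01090796,  0.00729271, -0.02381796]), 'grip_force': 0.0, 'gripper_width': 0.08478982137585866}
```

View pics/a_top.png

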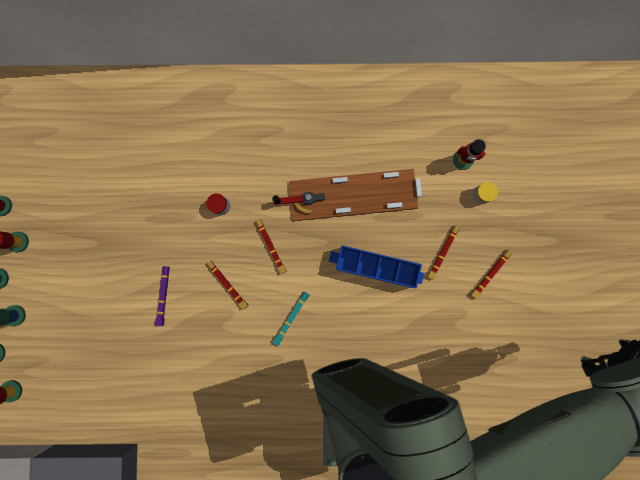

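View pics/a_scene.png

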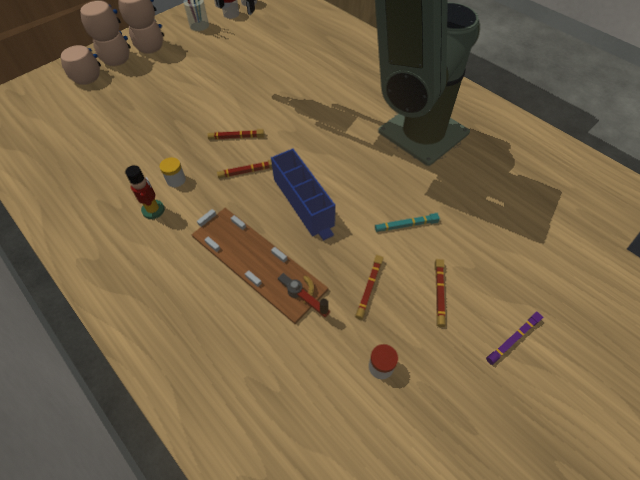

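The top view shows the cradle (355,193) with its latch knob at (277,199), and the caddy at (377,267). It also shows the jars (217,204) and (486,190), and the nutcracker (470,155).

Candidate sceptres in the top view: red/gold at (270,246), (227,285), (443,252) and (489,274); purple at (162,296); turquoise at (290,319). The four red ones fit the description (red shaft, gold foot and head). Purple and turquoise are look-alikes.

```bash
cat > meas.py <<'E'
from h import *
def blobs(m,amin):
    n,l,s,c=cv2.connectedComponentsWithStats(m.astype(np.uint8)); return [(c[i],s[i,4],l==i) for i in range(1,n) if s[i,4]>=amin]
def tri(ut,us):
    o1,d1,_=rays('top',ut);o2,d2,_=rays('scene',us);d1=d1[0];d2=d2[0]
    t=np.linalg.lstsq(np.c_[d1,-d2],o2-o1,rcond=None)[0]; a,b=o1+d1*t[0],o2+d2*t[1]
    return (a+b)/2,np.linalg.norm(a-b)
def hsv(f): return [x.astype(int) for x in cv2.split(cv2.cvtColor(cv2.imread(f),cv2.COLOR_BGR2HSV))]
def red(f):
    H,S,V=hsv(f); return ((H<6)|(H>172))&(S>160)&(V>70)
def blue(f):
    H,S,V=hsv(f); return (H>105)&(H<125)&(S>150)&(V>40)
E
python3 - <<'E'
from meas import *
for n in('top','scene'):
    f=f'pics/a_{n}.png'; D=np.load(f'/tmp/a_{n}.npy'); H,S,V=hsv(f)
    print(n,'M',cam(n)[5].round(2).tolist())
    m=cv2.morphologyEx(red(f).astype(np.uint8),cv2.MORPH_CLOSE,np.ones((7,7)))
    for c,a,k in blobs(m,40):
        yx=np.argwhere(k&(D>0)); P=cloud(n,yx[:,::-1],D[yx[:,0],yx[:,1]])
        print(' red',c.round(1),a,'cloud',np.median(P,0).round(4))
    for c,a,k in blobs(blue(f),300):
        yx=np.argwhere(k&(D>0)); P=cloud(n,yx[:,::-1],D[yx[:,0],yx[:,1]])
        print(' blue',c.round(1),a,np.median(P,0).round(4),'z98',np.percentile(P[:,2],[2,98]).round(4))
    for c,a,k in blobs((S<70)&(V>150),25):
        print(' white',c.round(1),a,onplane(n,c,.026).round(4)[0])
E
```

```text
top M [[-0.01, -1.0, 0.08], [-1.0, 0.01, 0.01], [-0.01, -0.08, -1.0]]
 red [215.8 202.8] 301 cloud [0.5956 0.3737 0.0598]
 red [290.8 199.1] 135 cloud [0.6091 0.1773 0.0319]
 red [269.6 245.1] 199 cloud [0.4882 0.2379 0.0155]
 red [443.4 251.8] 215 cloud [ 0.4645 -0.2336  0.0154]
 red [491.7 273.2] 211 cloud [ 0.4071 -0.3637  0.0156]
 red [226.5 284.5] 210 cloud [0.3811 0.3533 0.0153]
 blue [377.4 266.4] 2166 [ 0.4271 -0.0527  0.0061] z98 [-0.0017  0.0876]
 white [391. 174.] 62 [ 0.6768 -0.0947  0.026 ]
 white [339.8 179.2] 58 [0.6637 0.0448 0.026 ]
 white [418.4 186.6] 80 [ 0.6419 -0.1685  0.026 ]
 white [394.3 204.6] 58 [ 0.5929 -0.1022  0.026 ]
 white [342.9 209.7] 61 [0.58   0.0369 0.026 ]
scene M [[-0.73, 0.57, -0.38], [0.68, 0.6, -0.41], [-0.01, -0.56, -0.83]]
 red [236.5 133. ] 124 cloud [ 0.3996 -0.3583  0.0171]
 red [246.1 167.7] 138 cloud [ 0.4659 -0.2328  0.0167]
 red [369.5 284.3] 199 cloud [0.4832 0.2363 0.0173]
 red [440.3 289.8] 236 cloud [0.3785 0.3542 0.0174]
 red [309.6 299.4] 160 cloud [0.6083 0.1764 0.0337]
 red [384.  357.2] 513 cloud [0.5959 0.375  0.061 ]
 white [204.  216.5] 38 [ 0.6431 -0.1694  0.026 ]
 white [211.2 242.3] 38 [ 0.6745 -0.0948  0.026 ]
 white [252.3 276.9] 43 [0.6617 0.0451 0.026 ]
```

```bash
python3 - <<'E'
import cv2
a=cv2.imread('pics/a_top.png')[150:350,140:540]; cv2.imwrite('pics/a_crop.png',cv2.resize(a,(800,400),interpolation=cv2.INTER_CUBIC))
E
```

```text
(no output)
```

View pics/a_crop.png

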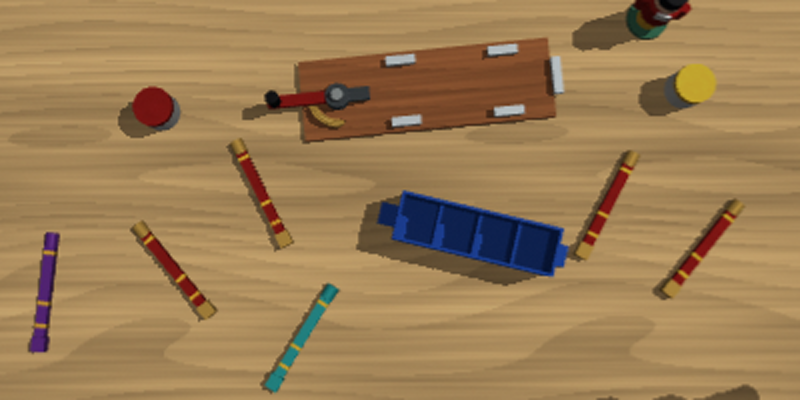

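All four red/gold candidates show the same square gold foot nearer the robot and round head away from it, so all four are real. Next I check the knob and caddy poses from two views.

```bash
python3 - <<'E'
from meas import *
seat=np.array([.6284,-.0288]);u=np.array([-.0935,.9956]);x=np.array([u[1],-u[0]])
knob=np.r_[seat+.245*u,.057]; print('knob exp',knob, 'px',[proj(n,knob).round(1) for n in('top','scene')])
c={}
for n in('top','scene'):
    f=f'pics/a_{n}.png';H,S,V=hsv(f);D=np.load(f'/tmp/a_{n}.npy'); p=proj(n,knob)[0]
    yy,xx=np.mgrid[:480,:640]; w=(V<50)&(abs(xx-p[0])<14)&(abs(yy-p[1])<14)
    for cc,a,k in blobs(w,15):
        yx=np.argwhere(k&(D>0));P=cloud(n,yx[:,::-1],D[yx[:,0],yx[:,1]]); print(n,cc,a,np.median(P,0).round(4),P[:,2].max().round(3)); c[n]=cc
print(tri(c['top'],c['scene']))
# board
H,S,V=hsv('pics/a_top.png'); m=((H<14)&(S>110)&(V>60)).astype(np.uint8)
m=cv2.morphologyEx(m,cv2.MORPH_OPEN,np.ones((9,9)))
k=max(blobs(m,1000),key=lambda b:b[1])[2]
r=onplane('top',np.argwhere(k)[:,::-1],.012)[:,:2].astype(np.float32); R0=cv2.minAreaRect(r*1000); print('board',R0, 'exp ctr',seat+.0375*u,'yaw',np.degrees(np.arctan2(u[1],u[0])))
# caddy rim by depth
for n in('top',):
    f=f'pics/a_{n}.png';D=np.load(f'/tmp/a_{n}.npy')
    k=max(blobs(blue(f),300),key=lambda b:b[1])[2]; yx=np.argwhere(k&(D>0));P=cloud(n,yx[:,::-1],D[yx[:,0],yx[:,1]])
    q=P[P[:,2]>.075]; print('caddy rim',len(q),np.median(q[:,2]),cv2.minAreaRect((q[:,:2]*1000).astype(np.float32)))
s,p,M=st(); plan([*knob[:2],.14],x)
E
```

```text
knob exp [0.6054925 0.215122  0.057    ] px [array([[275.9, 199. ]]), array([[322.9, 305.8]])]
top [276.06382979 199.57446809] 47 [0.6027 0.2132 0.0727] 0.08
scene [323.5106383  306.40425532] 94 [0.6075 0.2191 0.065 ] 0.078
(array([0.60439728, 0.21541817, 0.0530211 ]), np.float64(0.0007140559660763058))
board ((623.924072265625, 9.993148803710938), (110.02082824707031, 344.4939270019531), 5.278098106384277) exp ctr [0.62489375 0.008535  ] yaw 95.36509513718924
caddy rim 339 0.08385321970682558 ((425.0515441894531, -51.523590087890625), (212.37965393066406, 63.10758590698242), 76.33068084716797)
shift units [ 16.02 -13.19   2.29]
wz -71.7 q6 -0.15048637419329505
```

```bash
A='{"x":16.02,"y":-13.19,"z":1.0,"wz":-71.7,"hand":50}'; python3 -m inch '[{"x":16.02,"y":-13.19,"z":1.0,"wz":-71.7,"hand":50},{"x":16.02,"y":-13.19,"z":1.0,"wz":-71.7,"hand":50},{"x":16.02,"y":-13.19,"z":1.0,"wz":-71.7,"hand":50},{"x":16.02,"y":-13.19,"z":1.0,"wz":-71.7,"hand":50},{"x":16.02,"y":-13.19,"z":1.0,"wz":-71.7,"hand":50},{"x":16.02,"y":-13.19,"z":1.0,"wz":-71.7,"hand":50},{"x":16.02,"y":-13.19,"z":1.0,"wz":-71.7,"hand":50},{"x":16.02,"y":-13.19,"z":1.0,"wz":-71.7,"hand":50},{"x":16.02,"y":-13.19,"z":1.0,"wz":-71.7,"hand":50},{"x":16.02,"y":-13.19,"z":1.0,"wz":-71.7,"hand":50},{"x":16.02,"y":-13.19,"z":1.0,"wz":-71.7,"hand":50},{"x":16.02,"y":-13.19,"z":1.0,"wz":-71.7,"hand":50},{"x":16.02,"y":-13.19,"z":1.0,"wz":-71.7,"hand":50},{"x":16.02,"y":-13.19,"z":1.0,"wz":-71.7,"hand":50},{"x":16.02,"y":-13.19,"z":1.0,"wz":-71.7,"hand":50},{"x":16.02,"y":-13.19,"z":1.0,"wz":-71.7,"hand":50},{"x":16.02,"y":-13.19,"z":1.0,"wz":-71.7,"hand":50},{"x":16.02,"y":-13.19,"z":1.0,"wz":-71.7,"hand":50},{"x":16.02,"y":-13.19,"z":1.0,"wz":-71.7,"hand":50},{"x":16.02,"y":-13.19,"z":1.0,"wz":-71.7,"hand":50}]' 20; python3 - <<'E'
from h import *
print(ctrl.state()['joint_pos'].round(3)); plan([.605,.2152,.044],[.9956,.0935])
E
```

```text
[-1.307  0.207  1.543  0.     1.394 -0.15 ]
shift units [ 16.01 -13.19   4.69]
wz -71.7 q6 -0.15048637419329505validation failed for argument at $[0]...
```

```bash
python3 -m inch --help 2>&1 | head -30; python3 -m inch '[{"x":1,"y":0,"z":0,"wx":0,"wy":0,"wz":0,"hand":50}]' 20;  python3 -m inch '[{"x":1.0,"y":-1.0,"z":0.0,"wz":-7.0}]'
```

```text
invalid input: not JSON, or not a number
t: 0.2
tool_pos: [0.2648, -0.5118, 0.2305]
orientation: [-3.076, -0.636, 0.004]
wrist_force: [1.1, -0.1, 0.0]
gripper_width: 0.073
grip_force: 0.0validation failed for argument at $[0]...
```

```bash
python3 -m inch '[{"x":15,"y":-13.2,"z":1,"wx":0,"wy":0,"wz":-71.7,"hand":50},{"x":15,"y":-13.2,"z":1,"wx":0,"wy":0,"wz":-71.7,"hand":50},{"x":15,"y":-13.2,"z":1,"wx":0,"wy":0,"wz":-71.7,"hand":50},{"x":15,"y":-13.2,"z":1,"wx":0,"wy":0,"wz":-71.7,"hand":50},{"x":15,"y":-13.2,"z":1,"wx":0,"wy":0,"wz":-71.7,"hand":50},{"x":15,"y":-13.2,"z":1,"wx":0,"wy":0,"wz":-71.7,"hand":50},{"x":15,"y":-13.2,"z":1,"wx":0,"wy":0,"wz":-71.7,"hand":50},{"x":15,"y":-13.2,"z":1,"wx":0,"wy":0,"wz":-71.7,"hand":50},{"x":15,"y":-13.2,"z":1,"wx":0,"wy":0,"wz":-71.7,"hand":50},{"x":15,"y":-13.2,"z":1,"wx":0,"wy":0,"wz":-71.7,"hand":50},{"x":15,"y":-13.2,"z":1,"wx":0,"wy":0,"wz":-71.7,"hand":50},{"x":15,"y":-13.2,"z":1,"wx":0,"wy":0,"wz":-71.7,"hand":50},{"x":15,"y":-13.2,"z":1,"wx":0,"wy":0,"wz":-71.7,"hand":50},{"x":15,"y":-13.2,"z":1,"wx":0,"wy":0,"wz":-71.7,"hand":50},{"x":15,"y":-13.2,"z":1,"wx":0,"wy":0,"wz":-71.7,"hand":50},{"x":15,"y":-13.2,"z":1,"wx":0,"wy":0,"wz":-71.7,"hand":50},{"x":15,"y":-13.2,"z":1,"wx":0,"wy":0,"wz":-71.7,"hand":50},{"x":15,"y":-13.2,"z":1,"wx":0,"wy":0,"wz":-71.7,"hand":50},{"x":15,"y":-13.2,"z":1,"wx":0,"wy":0,"wz":-71.7,"hand":50},{"x":15,"y":-13.2,"z":1,"wx":0,"wy":0,"wz":-71.7,"hand":50}]' 20; python3 - <<'E'
from h import *
print(ctrl.state()['joint_pos'].round(3)); plan([.605,.2152,.044],[.9956,.0935])
E
```

```text
t: 2.2
tool_pos: [0.6045, 0.2128, 0.1915]
orientation: [2.116, 2.322, -0.001]
wrist_force: [-0.8, -0.1, -1.1]
gripper_width: 0.05
grip_force: 0.0
[ 0.204  0.376  1.41  -0.     1.356  0.111]
shift units [0.06 0.02 3.69]
wz -0.1 q6 0.11113095002948359
```

```bash
python3 -m inch '[{"x":0.06,"y":0.02,"z":1.2,"wx":0,"wy":0,"wz":0,"hand":50},{"x":0.06,"y":0.02,"z":2.2,"wx":0,"wy":0,"wz":0,"hand":50},{"x":0.06,"y":0.02,"z":3,"wx":0,"wy":0,"wz":0,"hand":50},{"x":0.06,"y":0.02,"z":3.65,"wx":0,"wy":0,"wz":0,"hand":50},{"x":0.06,"y":0.02,"z":3.65,"wx":0,"wy":0,"wz":0,"hand":50},{"x":0.06,"y":0.02,"z":3.65,"wx":0,"wy":0,"wz":0,"hand":15},{"x":0.06,"y":0.02,"z":3.65,"wx":0,"wy":0,"wz":0,"hand":15},{"x":0.06,"y":0.02,"z":3.65,"wx":0,"wy":0,"wz":0,"hand":15},{"x":0.06,"y":0.02,"z":3.65,"wx":0,"wy":0,"wz":0,"hand":15},{"x":0.06,"y":0.02,"z":3.65,"wx":0,"wy":0,"wz":0,"hand":15},{"x":0.06,"y":0.02,"z":3.65,"wx":0,"wy":0,"wz":0,"hand":15},{"x":0.06,"y":0.02,"z":3.65,"wx":0,"wy":0,"wz":0,"hand":15}]' 20; python3 - <<'E'
from h import *
s,p,M=st(); print(s['joint_pos'].round(3),s['ft_torque'].round(2))
# arc about pivot
piv=np.array([.6134,.1305]);u=np.array([-.0935,.9956]);a0=np.arctan2(u[1],u[0])
for i in range(1,19):
    th=1.53*i/18; z=.010*np.clip((th-.15)/.5,0,1)-(.006*max(0,th-.65)/.85)
    a=a0+th; k=piv+.085*np.array([np.cos(a),np.sin(a)])-(piv+.085*u)
    d=M.T@np.array([*k,z])/.04; print(i,d.round(2),'wz',-round(np.degrees(th),1))
E
```

```text
t: 3.4
tool_pos: [0.6062, 0.2171, 0.0471]
orientation: [2.113, 2.323, 0.002]
wrist_force: [-4.4, -0.8, 6.6]
gripper_width: 0.017
grip_force: 22.3
[ 0.21   0.541  1.499 -0.     1.1    0.115] [-0.24  0.54  0.03]
1 [-0.01 -0.18 -0.  ] wz -4.9
2 [-0.03 -0.36 -0.01] wz -9.7
3 [-0.07 -0.54 -0.05] wz -14.6
4 [-0.12 -0.71 -0.1 ] wz -19.5
5 [-0.19 -0.88 -0.14] wz -24.4
6 [-0.27 -1.04 -0.18] wz -29.2
7 [-0.36 -1.19 -0.22] wz -34.1
8 [-0.47 -1.34 -0.25] wz -39.0
9 [-0.59 -1.47 -0.23] wz -43.8
10 [-0.72 -1.6  -0.22] wz -48.7
11 [-0.86 -1.71 -0.2 ] wz -53.6
12 [-1.01 -1.81 -0.19] wz -58.4
13 [-1.17 -1.9  -0.17] wz -63.3
14 [-1.33 -1.97 -0.16] wz -68.2
15 [-1.5  -2.03 -0.14] wz -73.1
16 [-1.68 -2.08 -0.13] wz -77.9
17 [-1.86 -2.11 -0.11] wz -82.8
18 [-2.04 -2.13 -0.1 ] wz -87.7
```

```bash
python3 -m inch '[{"x":-0.01,"y":-0.18,"z":0,"wx":0,"wy":0,"wz":-4.9,"hand":15},{"x":-0.03,"y":-0.36,"z":-0.01,"wx":0,"wy":0,"wz":-9.7,"hand":15},{"x":-0.07,"y":-0.54,"z":-0.05,"wx":0,"wy":0,"wz":-14.6,"hand":15},{"x":-0.12,"y":-0.71,"z":-0.1,"wx":0,"wy":0,"wz":-19.5,"hand":15},{"x":-0.19,"y":-0.88,"z":-0.14,"wx":0,"wy":0,"wz":-24.4,"hand":15},{"x":-0.27,"y":-1.04,"z":-0.18,"wx":0,"wy":0,"wz":-29.2,"hand":15},{"x":-0.36,"y":-1.19,"z":-0.22,"wx":0,"wy":0,"wz":-34.1,"hand":15},{"x":-0.47,"y":-1.34,"z":-0.25,"wx":0,"wy":0,"wz":-39,"hand":15},{"x":-0.59,"y":-1.47,"z":-0.23,"wx":0,"wy":0,"wz":-43.8,"hand":15},{"x":-0.72,"y":-1.6,"z":-0.22,"wx":0,"wy":0,"wz":-48.7,"hand":15},{"x":-0.86,"y":-1.71,"z":-0.2,"wx":0,"wy":0,"wz":-53.6,"hand":15},{"x":-1.01,"y":-1.81,"z":-0.19,"wx":0,"wy":0,"wz":-58.4,"hand":15},{"x":-1.17,"y":-1.9,"z":-0.17,"wx":0,"wy":0,"wz":-63.3,"hand":15},{"x":-1.33,"y":-1.97,"z":-0.16,"wx":0,"wy":0,"wz":-68.2,"hand":15},{"x":-1.5,"y":-2.03,"z":-0.14,"wx":0,"wy":0,"wz":-73.1,"hand":15},{"x":-1.68,"y":-2.08,"z":-0.13,"wx":0,"wy":0,"wz":-77.9,"hand":15},{"x":-1.86,"y":-2.11,"z":-0.11,"wx":0,"wy":0,"wz":-82.8,"hand":15},{"x":-2.02,"y":-2.13,"z":-0.1,"wx":0,"wy":0,"wz":-87,"hand":15},{"x":-2.02,"y":-2.13,"z":-0.1,"wx":0,"wy":0,"wz":-87,"hand":15},{"x":-2.02,"y":-2.13,"z":-0.1,"wx":0,"wy":0,"wz":-87,"hand":15}]'
```

```text
t: 5.4
tool_pos: [0.5288, 0.1281, 0.0513]
orientation: [-0.068, 3.14, -0.002]
wrist_force: [-6.7, -1.4, 10.7]
gripper_width: 0.0171
grip_force: 22.6
```

```bash
python3 -m inch '[{"x":0,"y":0,"z":0,"wx":0,"wy":0,"wz":0,"hand":45},{"x":0,"y":0,"z":0,"wx":0,"wy":0,"wz":0,"hand":45},{"x":0,"y":0,"z":0,"wx":0,"wy":0,"wz":0,"hand":45},{"x":0,"y":0,"z":0,"wx":0,"wy":0,"wz":0,"hand":45},{"x":0,"y":0,"z":-0.8,"wx":0,"wy":0,"wz":0,"hand":45},{"x":0,"y":0,"z":-1.8,"wx":0,"wy":0,"wz":0,"hand":45},{"x":0,"y":0,"z":-2.8,"wx":0,"wy":0,"wz":0,"hand":45},{"x":0,"y":0,"z":-3.8,"wx":0,"wy":0,"wz":0,"hand":85},{"x":0,"y":0,"z":-3.8,"wx":0,"wy":0,"wz":0,"hand":85},{"x":0,"y":0,"z":-3.8,"wx":0,"wy":0,"wz":0,"hand":85}]'; python3 - <<'E'
from meas import *
snap('b')
f='pics/b_top.png';D=np.load('/tmp/b_top.npy')
for c,a,k in blobs(red(f),40): print(c.round(1),a,onplane('top',c,.034).round(3))
E
```

```text
t: 6.4
tool_pos: [0.5291, 0.1284, 0.2026]
orientation: [-0.066, 3.138, 0.0]
wrist_force: [-0.2, 1.2, -0.2]
gripper_width: 0.0842
grip_force: 0.0
[215.9 202.9] 302 [[0.6   0.38  0.034]]
[446.5 245.8] 115 [[ 0.48  -0.239  0.034]]
[438.4 261.7] 46 [[ 0.438 -0.216  0.034]]
[495.8 268.1] 117 [[ 0.42  -0.368  0.034]]
[484.5 282.2] 44 [[ 0.383 -0.337  0.034]]
[233.5 293.1] 45 [[0.357 0.33  0.034]]
```

View pics/b_scene.png

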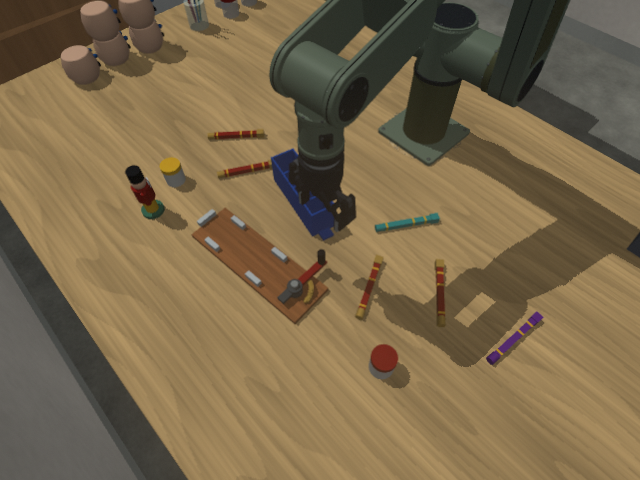

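The scene view shows the latch open: the arm runs from the pivot (294,287) to the knob (321,256), square to the board. Next is the caddy.

```bash
python3 - <<'E'
from h import *
plan([.425,-.0515,.20],[.972,-.236]); print(ctrl.state()['joint_pos'].round(2))
E
```

```text
shift units [ 2.74 -4.38  0.  ]
wz -73.9 q6 -1.5338246688851938
[ 0.08  0.17  1.65  0.    1.32 -1.53]
```

```bash
python3 -m inch '[{"x":2.74,"y":-4.38,"z":0,"wx":0,"wy":0,"wz":106.1,"hand":85},{"x":2.74,"y":-4.38,"z":0,"wx":0,"wy":0,"wz":106.1,"hand":85},{"x":2.74,"y":-4.38,"z":0,"wx":0,"wy":0,"wz":106.1,"hand":85},{"x":2.74,"y":-4.38,"z":0,"wx":0,"wy":0,"wz":106.1,"hand":85},{"x":2.74,"y":-4.38,"z":0,"wx":0,"wy":0,"wz":106.1,"hand":85},{"x":2.74,"y":-4.38,"z":0,"wx":0,"wy":0,"wz":106.1,"hand":85},{"x":2.74,"y":-4.38,"z":0,"wx":0,"wy":0,"wz":106.1,"hand":85},{"x":2.74,"y":-4.38,"z":0,"wx":0,"wy":0,"wz":106.1,"hand":85},{"x":2.74,"y":-4.38,"z":0,"wx":0,"wy":0,"wz":106.1,"hand":85},{"x":2.74,"y":-4.38,"z":0,"wx":0,"wy":0,"wz":106.1,"hand":85},{"x":2.74,"y":-4.38,"z":0,"wx":0,"wy":0,"wz":106.1,"hand":85},{"x":2.74,"y":-4.38,"z":0,"wx":0,"wy":0,"wz":106.1,"hand":85},{"x":2.74,"y":-4.38,"z":0,"wx":0,"wy":0,"wz":106.1,"hand":85},{"x":2.74,"y":-4.38,"z":0,"wx":0,"wy":0,"wz":106.1,"hand":85},{"x":2.74,"y":-4.38,"z":0,"wx":0,"wy":0,"wz":106.1,"hand":85},{"x":2.74,"y":-4.38,"z":0,"wx":0,"wy":0,"wz":106.1,"hand":85}]'; python3 - <<'E'
from h import *
plan([.425,-.0515,.042],[.972,-.236]); print(ctrl.state()['joint_pos'].round(2))
E
```

```text
t: 8.1
tool_pos: [0.4256, -0.0512, 0.2005]
orientation: [-2.468, -1.941, 0.001]
wrist_force: [-0.5, -0.4, 0.4]
gripper_width: 0.0851
grip_force: 0.0
shift units [-0.01 -0.01  3.96]
wz 0.0 q6 -0.08405117096965142
[-0.32 -0.08  1.92 -0.    1.31 -0.08]
```

```bash
python3 -m inch '[{"x":0,"y":0,"z":0.9,"wx":0,"wy":0,"wz":0,"hand":85},{"x":0,"y":0,"z":1.8,"wx":0,"wy":0,"wz":0,"hand":85},{"x":0,"y":0,"z":2.6,"wx":0,"wy":0,"wz":0,"hand":85},{"x":0,"y":0,"z":3.3,"wx":0,"wy":0,"wz":0,"hand":85},{"x":0,"y":0,"z":3.95,"wx":0,"wy":0,"wz":0,"hand":85},{"x":0,"y":0,"z":3.95,"wx":0,"wy":0,"wz":0,"hand":85},{"x":0,"y":0,"z":3.95,"wx":0,"wy":0,"wz":0,"hand":58},{"x":0,"y":0,"z":3.95,"wx":0,"wy":0,"wz":0,"hand":58},{"x":0,"y":0,"z":3.95,"wx":0,"wy":0,"wz":0,"hand":58},{"x":0,"y":0,"z":3.95,"wx":0,"wy":0,"wz":0,"hand":58},{"x":0,"y":0,"z":3.95,"wx":0,"wy":0,"wz":0,"hand":58},{"x":0,"y":0,"z":3.95,"wx":0,"wy":0,"wz":0,"hand":58}]' 60
python3 -m inch '[{"x":0,"y":0,"z":-0.3,"wx":0,"wy":0,"wz":0,"hand":58},{"x":0,"y":0,"z":-0.8,"wx":0,"wy":0,"wz":0,"hand":58},{"x":0,"y":0,"z":-1.4,"wx":0,"wy":0,"wz":0,"hand":58},{"x":0,"y":0,"z":-1.8,"wx":0,"wy":0,"wz":0,"hand":58},{"x":0,"y":0,"z":-1.8,"wx":0,"wy":0,"wz":0,"hand":58},{"x":0,"y":0,"z":-1.8,"wx":0,"wy":0,"wz":0,"hand":58}]'
python3 - <<'E'
from h import *
plan([.6284,-.0288,.12],[.9956,.0935]); print(ctrl.state()['joint_pos'].round(2))
E
```

```text
t: 9.3
tool_pos: [0.4273, -0.0517, 0.0446]
orientation: [2.469, 1.94, 0.002]
wrist_force: [-0.6, 0.4, 7.0]
gripper_width: 0.063
grip_force: 68.4
t: 9.9
tool_pos: [0.4256, -0.0512, 0.115]
orientation: [-2.47, -1.941, 0.0]
wrist_force: [-1.1, -0.3, -4.5]
gripper_width: 0.0633
grip_force: 68.1
shift units [ 1.74  4.79 -0.13]
wz -19.1 q6 -0.08321602325992036
[-0.32  0.03  2.   -0.    1.11 -0.08]
```

```bash
python3 -m inch '[{"x":0,"y":0,"z":-0.7,"wx":0,"wy":0,"wz":0,"hand":58},{"x":0.4,"y":1,"z":-0.8,"wx":0,"wy":0,"wz":-4,"hand":58},{"x":0.7,"y":1.9,"z":-0.8,"wx":0,"wy":0,"wz":-8,"hand":58},{"x":1.1,"y":2.9,"z":-0.8,"wx":0,"wy":0,"wz":-12,"hand":58},{"x":1.4,"y":3.8,"z":-0.8,"wx":0,"wy":0,"wz":-16,"hand":58},{"x":1.74,"y":4.5,"z":-0.8,"wx":0,"wy":0,"wz":-19.1,"hand":58},{"x":1.74,"y":4.79,"z":-0.8,"wx":0,"wy":0,"wz":-19.1,"hand":58},{"x":1.74,"y":4.79,"z":-0.8,"wx":0,"wy":0,"wz":-19.1,"hand":58},{"x":1.74,"y":4.79,"z":-0.8,"wx":0,"wy":0,"wz":-19.1,"hand":58},{"x":1.74,"y":4.79,"z":-0.8,"wx":0,"wy":0,"wz":-19.1,"hand":58}]'
python3 - <<'E'
from meas import *
snap('c')
for n in('top','scene'):
    f=f'pics/c_{n}.png';D=np.load(f'/tmp/c_{n}.npy')
    ks=blobs(blue(f),100); yx=np.argwhere(sum(k[2] for k in ks).astype(bool)&(D>0));P=cloud(n,yx[:,::-1],D[yx[:,0],yx[:,1]])
    print(n,np.percentile(P[:,2],[1,50,95,99]).round(4))
    q=P[P[:,2]>np.percentile(P[:,2],97)-.012]; print(len(q),cv2.minAreaRect((q[:,:2]*1000).astype(np.float32)))
s,p,M=st(); print(p,M[:,1].round(3),s['joint_pos'].round(2))
E
```

```text
t: 10.9
tool_pos: [0.6269, -0.0289, 0.1458]
orientation: [-2.113, -2.321, 0.003]
wrist_force: [-0.4, 0.4, -4.5]
gripper_width: 0.0635
grip_force: 69.2
top [0.1004 0.1103 0.187  0.1899]
198 ((607.0205078125, -7.570701599121094), (94.12652587890625, 167.1309051513672), 0.8916714191436768)Traceback (most recent call last):
  File "<stdin>", line 5, in <module>
AttributeError: 'int' object has no attribute 'astype'
```

View pics/c_top.png

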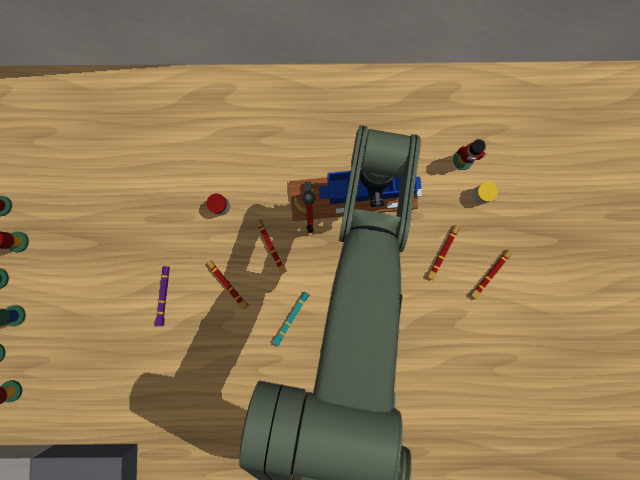

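```bash
python3 - <<'E'
from meas import *
seat=np.array([.6284,-.0288]);u=np.array([-.0935,.9956]);x=np.array([u[1],-u[0]])
n='top';f=f'pics/c_{n}.png';D=np.load(f'/tmp/c_{n}.npy')
k=sum(b[2].astype(int) for b in blobs(blue(f),30))>0
yx=np.argwhere(k&(D>0));P=cloud(n,yx[:,::-1],D[yx[:,0],yx[:,1]])
C=np.c_[(P[:,:2]-seat)@x,(P[:,:2]-seat)@u,P[:,2]]*1000
rim=C[C[:,2]>178]; print('rim',rim.min(0).round(1),rim.max(0).round(1),'z',np.median(rim[:,2]))
for lo in range(-110,111,20):
    r=rim[(rim[:,1]>lo)&(rim[:,1]<lo+20)]
    if len(r): print(lo,len(r),r[:,0].min().round(1),r[:,0].max().round(1),r[:,1].min().round(1),r[:,1].max().round(1))
low=C[C[:,2]<130]; print('low',low.min(0).round(1),low.max(0).round(1))
s,p,M=st(); plan([*(seat),p[2]],x); print(p)
E
```

```text
rim [ -70.2 -106.5  178.2] [ 30.7 105.6 464.7] z 185.80700874410707
-110 25 -33.3 -3.9 -106.5 -99.6
-70 12 -33.2 -9.3 -59.6 -50.4
-50 18 -33.4 -29.1 -48.4 -30.8
-30 9 -70.2 -29.3 -28.8 -19.5
10 20 -36.1 -24.4 12.4 29.2
30 13 -33.6 29.1 31.3 49.5
50 17 -32.6 30.5 51.9 69.9
70 34 -62.5 30.7 70.1 89.4
90 60 -33.3 29.8 90.6 105.6
low [-249.5 -129.    11. ] [ 28.  977.8 129.9]
shift units [ 0.    0.02 -0.  ]
wz 0.0 q6 -0.278003450469143
[ 0.62749744 -0.02904943  0.14680814]
```

```bash
python3 -m inch '[{"x":0,"y":0.04,"z":0.5,"wx":0,"wy":0,"wz":0,"hand":58},{"x":0,"y":0.04,"z":1,"wx":0,"wy":0,"wz":0,"hand":58},{"x":0,"y":0.04,"z":1.4,"wx":0,"wy":0,"wz":0,"hand":58},{"x":0,"y":0.04,"z":1.7,"wx":0,"wy":0,"wz":0,"hand":58},{"x":0,"y":0.04,"z":1.8,"wx":0,"wy":0,"wz":0,"hand":58},{"x":0,"y":0.04,"z":1.9,"wx":0,"wy":0,"wz":0,"hand":58},{"x":0,"y":0.04,"z":2,"wx":0,"wy":0,"wz":0,"hand":58},{"x":0,"y":0.04,"z":2.1,"wx":0,"wy":0,"wz":0,"hand":58},{"x":0,"y":0.04,"z":2.15,"wx":0,"wy":0,"wz":0,"hand":58},{"x":0,"y":0.04,"z":2.2,"wx":0,"wy":0,"wz":0,"hand":58},{"x":0,"y":0.04,"z":2.2,"wx":0,"wy":0,"wz":0,"hand":58}]'
```

```text
t: 12.1
tool_pos: [0.6302, -0.0289, 0.0591]
orientation: [-2.114, -2.324, 0.0]
wrist_force: [-0.2, 0.5, -4.6]
gripper_width: 0.0632
grip_force: 69.3
```

```bash
python3 -m inch '[{"x":0,"y":0,"z":0.05,"wx":0,"wy":0,"wz":0,"hand":58},{"x":0,"y":0,"z":0.08,"wx":0,"wy":0,"wz":0,"hand":58},{"x":0,"y":0,"z":0.08,"wx":0,"wy":0,"wz":0,"hand":66},{"x":0,"y":0,"z":0.08,"wx":0,"wy":0,"wz":0,"hand":72},{"x":0,"y":0,"z":0.08,"wx":0,"wy":0,"wz":0,"hand":78},{"x":0,"y":0,"z":0.08,"wx":0,"wy":0,"wz":0,"hand":82},{"x":0,"y":0,"z":0.08,"wx":0,"wy":0,"wz":0,"hand":82},{"x":0,"y":0,"z":0.08,"wx":0,"wy":0,"wz":0,"hand":82},{"x":0,"y":0,"z":-1,"wx":0,"wy":0,"wz":0,"hand":82},{"x":0,"y":0,"z":-2,"wx":0,"wy":0,"wz":0,"hand":82},{"x":0,"y":0,"z":-3,"wx":0,"wy":0,"wz":0,"hand":82},{"x":0,"y":0,"z":-4,"wx":0,"wy":0,"wz":0,"hand":82},{"x":0,"y":0,"z":-4,"wx":0,"wy":0,"wz":0,"hand":82}]' 
python3 - <<'E'
from h import *
plan([.5288,.1281,.20],[-.0935,.9956]); print(ctrl.state()['joint_pos'].round(2))
E
```

```text
t: 13.4
tool_pos: [0.6349, -0.0297, 0.2278]
orientation: [2.105, 2.314, 0.012]
wrist_force: [1.2, -0.7, 0.6]
gripper_width: 0.0821
grip_force: 0.0
shift units [ 4.18 -2.28  0.65]
wz -89.9 q6 -0.2773178560305417
[-0.18  0.33  1.4  -0.    1.4  -0.28]
```

```bash
python3 -m inch '[{"x":4.18,"y":-2.28,"z":0.3,"wx":0,"wy":0,"wz":-88,"hand":45},{"x":4.18,"y":-2.28,"z":0.3,"wx":0,"wy":0,"wz":-88,"hand":45},{"x":4.18,"y":-2.28,"z":0.3,"wx":0,"wy":0,"wz":-88,"hand":45},{"x":4.18,"y":-2.28,"z":0.3,"wx":0,"wy":0,"wz":-88,"hand":45},{"x":4.18,"y":-2.28,"z":0.3,"wx":0,"wy":0,"wz":-88,"hand":45},{"x":4.18,"y":-2.28,"z":0.3,"wx":0,"wy":0,"wz":-88,"hand":45},{"x":4.18,"y":-2.28,"z":0.3,"wx":0,"wy":0,"wz":-88,"hand":45},{"x":4.18,"y":-2.28,"z":0.3,"wx":0,"wy":0,"wz":-88,"hand":45},{"x":4.18,"y":-2.28,"z":0.3,"wx":0,"wy":0,"wz":-88,"hand":45},{"x":4.18,"y":-2.28,"z":0.3,"wx":0,"wy":0,"wz":-88,"hand":45},{"x":4.18,"y":-2.28,"z":0.3,"wx":0,"wy":0,"wz":-88,"hand":45},{"x":4.18,"y":-2.28,"z":0.3,"wx":0,"wy":0,"wz":-88,"hand":45},{"x":4.18,"y":-2.28,"z":0.3,"wx":0,"wy":0,"wz":-88,"hand":45},{"x":4.18,"y":-2.28,"z":0.3,"wx":0,"wy":0,"wz":-88,"hand":45}]' 
python3 - <<'E'
from meas import *
snap('d')
seat=np.array([.6284,-.0288]);u=np.array([-.0935,.9956]);x=np.array([u[1],-u[0]])
n='top';f=f'pics/d_{n}.png';D=np.load(f'/tmp/d_{n}.npy')
k=sum(b[2].astype(int) for b in blobs(blue(f),30))>0
yx=np.argwhere(k&(D>0));P=cloud(n,yx[:,::-1],D[yx[:,0],yx[:,1]])
C=np.c_[(P[:,:2]-seat)@x,(P[:,:2]-seat)@u,P[:,2]]*1000; C=C[(abs(C[:,1])<150)&(abs(C[:,0])<60)&(C[:,2]<120)]
rim=C[C[:,2]>88]; print('rim',rim.min(0).round(1),rim.max(0).round(1),'z',np.median(rim[:,2]),cv2.minAreaRect(rim[:,:2].astype(np.float32)))
for a,b in((-106,-50),(-50,0),(0,50),(50,106)):
    r=rim[(rim[:,1]>a)&(rim[:,1]<b)]; print(len(r),np.median(r[:,2]) if len(r) else 0)
n='scene';f=f'pics/d_{n}.png';H,S,V=hsv(f)
p=proj(n,[[.5288,.1281,.061]])[0]; yy,xx=np.mgrid[:480,:640]; w=(V<50)&(abs(xx-p[0])<14)&(abs(yy-p[1])<14)
for cc,a,k in blobs(w,15): print('knob',p,cc,a,onplane(n,cc,.061))
plan([.5288,.1281,.0513],[-.0462,.999])
E
```

```text
t: 14.8
tool_pos: [0.5236, 0.1289, 0.207]
orientation: [0.092, -3.14, 0.0]
wrist_force: [0.7, -0.2, -0.3]
gripper_width: 0.0453
grip_force: 0.0
rim [ -30.3 -107.    88.1] [ 34.9 103.  103.5] z 95.41636262606357 ((2.3905258178710938, -2.0148468017578125), (64.64896392822266, 209.85292053222656), 0.23493625223636627)
126 95.45580551580645
77 95.7619718999787
75 95.33535223287215
81 95.1662698806457
knob [320.83668255 256.84057199] [320.87058824 256.92941176] 85 [[0.52890323 0.12831784 0.061     ]]
shift units [-0.13 -0.03  3.9 ]
wz 0.7 q6 -1.5490832104353298
```

View pics/d_scene.png

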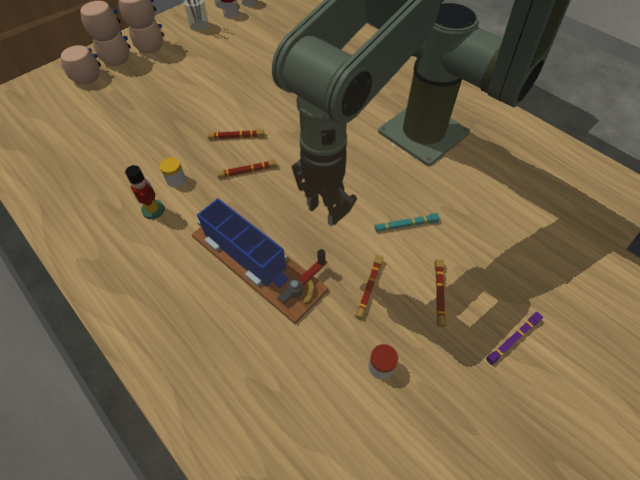

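The scene view shows the caddy seated between its stops (240,243), with its rim flat at 95 mm and the knob at (321,257). Next I lock the latch.

```bash
python3 -m inch '[{"x":-0.13,"y":-0.03,"z":1,"wx":0,"wy":0,"wz":0.7,"hand":45},{"x":-0.13,"y":-0.03,"z":2,"wx":0,"wy":0,"wz":0.7,"hand":45},{"x":-0.13,"y":-0.03,"z":3,"wx":0,"wy":0,"wz":0.7,"hand":45},{"x":-0.13,"y":-0.03,"z":3.9,"wx":0,"wy":0,"wz":0.7,"hand":45},{"x":-0.13,"y":-0.03,"z":3.9,"wx":0,"wy":0,"wz":0.7,"hand":45},{"x":-0.13,"y":-0.03,"z":3.9,"wx":0,"wy":0,"wz":0.7,"hand":15},{"x":-0.13,"y":-0.03,"z":3.9,"wx":0,"wy":0,"wz":0.7,"hand":15},{"x":-0.13,"y":-0.03,"z":3.9,"wx":0,"wy":0,"wz":0.7,"hand":15},{"x":-0.13,"y":-0.03,"z":3.9,"wx":0,"wy":0,"wz":0.7,"hand":15},{"x":-0.13,"y":-0.03,"z":3.9,"wx":0,"wy":0,"wz":0.7,"hand":15},{"x":-0.13,"y":-0.03,"z":3.9,"wx":0,"wy":0,"wz":0.7,"hand":15}]' 20; python3 - <<'E'
from h import *
s,p,M=st(); print(s['joint_pos'].round(3),p)
piv=np.array([.6134,.1305]);u=np.array([-.0935,.9956]);a0=np.arctan2(u[1],u[0])
lift=lambda t:.010*np.clip((t-.15)/.5,0,1)-(.006*max(0,t-.65)/.85)
K=lambda t:np.array([*(piv+.085*np.array([np.cos(a0+t),np.sin(a0+t)])),lift(t)])
t0=np.arctan2(p[1]-piv[1],p[0]-piv[0])%(2*np.pi)-a0; print('t0',t0)
for i in range(1,19):
    th=t0*(1-i/18); d=M.T@(K(th)-K(t0))/.04; print(i,d.round(2),'wz',round(np.degrees(t0-th),1))
E
```

```text
t: 16.0
tool_pos: [0.5306, 0.1282, 0.0531]
orientation: [-0.074, 3.137, 0.001]
wrist_force: [-0.3, -0.8, 7.3]
gripper_width: 0.017
grip_force: 22.3
[ 0.078  0.358  1.758  0.     1.022 -1.54 ] [0.53062867 0.12823554 0.05312349]
t0 1.5045089994003864
1 [-0.01  0.18 -0.01] wz 4.8
2 [-0.04  0.35 -0.03] wz 9.6
3 [-0.08  0.53 -0.04] wz 14.4
4 [-0.13  0.69 -0.06] wz 19.2
5 [-0.2   0.86 -0.07] wz 23.9
6 [-0.28  1.02 -0.09] wz 28.7
7 [-0.38  1.17 -0.1 ] wz 33.5
8 [-0.48  1.31 -0.12] wz 38.3
9 [-0.6   1.44 -0.13] wz 43.1
10 [-0.73  1.56 -0.14] wz 47.9
11 [-0.87  1.67 -0.11] wz 52.7
12 [-1.02  1.77 -0.07] wz 57.5
13 [-1.17  1.86 -0.03] wz 62.3
14 [-1.33  1.93  0.01] wz 67.0
15 [-1.5   1.99  0.05] wz 71.8
16 [-1.67  2.03  0.1 ] wz 76.6
17 [-1.85  2.06  0.11] wz 81.4
18 [-2.03  2.08  0.11] wz 86.2
```

```bash
python3 -m inch '[{"x":-0.01,"y":0.18,"z":-0.01,"wx":0,"wy":0,"wz":4.8,"hand":15},{"x":-0.04,"y":0.35,"z":-0.03,"wx":0,"wy":0,"wz":9.6,"hand":15},{"x":-0.08,"y":0.53,"z":-0.04,"wx":0,"wy":0,"wz":14.4,"hand":15},{"x":-0.13,"y":0.69,"z":-0.06,"wx":0,"wy":0,"wz":19.2,"hand":15},{"x":-0.2,"y":0.86,"z":-0.07,"wx":0,"wy":0,"wz":23.9,"hand":15},{"x":-0.28,"y":1.02,"z":-0.09,"wx":0,"wy":0,"wz":28.7,"hand":15},{"x":-0.38,"y":1.17,"z":-0.1,"wx":0,"wy":0,"wz":33.5,"hand":15},{"x":-0.48,"y":1.31,"z":-0.12,"wx":0,"wy":0,"wz":38.3,"hand":15},{"x":-0.6,"y":1.44,"z":-0.13,"wx":0,"wy":0,"wz":43.1,"hand":15},{"x":-0.73,"y":1.56,"z":-0.14,"wx":0,"wy":0,"wz":47.9,"hand":15},{"x":-0.87,"y":1.67,"z":-0.11,"wx":0,"wy":0,"wz":52.7,"hand":15},{"x":-1.02,"y":1.77,"z":-0.07,"wx":0,"wy":0,"wz":57.5,"hand":15},{"x":-1.17,"y":1.86,"z":-0.03,"wx":0,"wy":0,"wz":62.3,"hand":15},{"x":-1.33,"y":1.93,"z":0.01,"wx":0,"wy":0,"wz":67,"hand":15},{"x":-1.5,"y":1.99,"z":0.05,"wx":0,"wy":0,"wz":71.8,"hand":15},{"x":-1.67,"y":2.03,"z":0.1,"wx":0,"wy":0,"wz":76.6,"hand":15},{"x":-1.85,"y":2.06,"z":0.11,"wx":0,"wy":0,"wz":81.4,"hand":15},{"x":-2.03,"y":2.08,"z":0.11,"wx":0,"wy":0,"wz":86.2,"hand":15},{"x":-2.03,"y":2.08,"z":0.11,"wx":0,"wy":0,"wz":86.2,"hand":15},{"x":-2.03,"y":2.08,"z":0.11,"wx":0,"wy":0,"wz":86.2,"hand":15}]'
python3 -m inch '[{"x":0,"y":0,"z":0,"wx":0,"wy":0,"wz":0,"hand":40},{"x":0,"y":0,"z":0,"wx":0,"wy":0,"wz":0,"hand":40},{"x":0,"y":0,"z":0,"wx":0,"wy":0,"wz":0,"hand":40},{"x":0,"y":0,"z":0,"wx":0,"wy":0,"wz":0,"hand":40},{"x":0,"y":0,"z":-0.8,"wx":0,"wy":0,"wz":0,"hand":40},{"x":0,"y":0,"z":-1.8,"wx":0,"wy":0,"wz":0,"hand":40},{"x":0,"y":0,"z":-2.8,"wx":0,"wy":0,"wz":0,"hand":40},{"x":0,"y":0,"z":-3.8,"wx":0,"wy":0,"wz":0,"hand":40},{"x":0,"y":0,"z":-4.8,"wx":0,"wy":0,"wz":0,"hand":40},{"x":-4,"y":0,"z":-4.8,"wx":0,"wy":0,"wz":0,"hand":40},{"x":-4,"y":0,"z":-4.8,"wx":0,"wy":0,"wz":0,"hand":40},{"x":-4,"y":0,"z":-4.8,"wx":0,"wy":0,"wz":0,"hand":40},{"x":-4,"y":0,"z":-4.8,"wx":0,"wy":0,"wz":0,"hand":40},{"x":-4,"y":0,"z":-4.8,"wx":0,"wy":0,"wz":0,"hand":40},{"x":-4,"y":0,"z":-4.8,"wx":0,"wy":0,"wz":0,"hand":40}]'
python3 - <<'E'
from meas import *
snap('e')
seat=np.array([.6284,-.0288]);u=np.array([-.0935,.9956])
knob=np.r_[seat+.245*u,.057]
for n in('top','scene'):
    f=f'pics/e_{n}.png';H,S,V=hsv(f);D=np.load(f'/tmp/e_{n}.npy'); p=proj(n,knob)[0]
    yy,xx=np.mgrid[:480,:640]; w=(V<50)&(abs(xx-p[0])<14)&(abs(yy-p[1])<14)
    for cc,a,k in blobs(w,15):
        yx=np.argwhere(k&(D>0));P=cloud(n,yx[:,::-1],D[yx[:,0],yx[:,1]]); print(n,p,cc,a,P[:,2].max().round(3),onplane(n,cc,.057))
E
```

```text
t: 18.0
tool_pos: [0.6065, 0.2146, 0.0483]
orientation: [2.091, 2.344, -0.001]
wrist_force: [-3.3, -2.4, 7.0]
gripper_width: 0.0168
grip_force: 22.6
t: 19.5
tool_pos: [0.6241, 0.0568, 0.2386]
orientation: [-2.091, -2.343, -0.001]
wrist_force: [-0.4, -0.5, 0.6]
gripper_width: 0.0398
grip_force: 0.0
top [275.91588723 199.0325899 ] [276.18867925 199.33962264] 53 0.078 [[0.60466641 0.21439588 0.057     ]]
scene [322.85993467 305.81804343] [323.39393939 305.96969697] 99 0.079 [[0.60492622 0.2161295  0.057     ]]
```

View pics/e_scene.png

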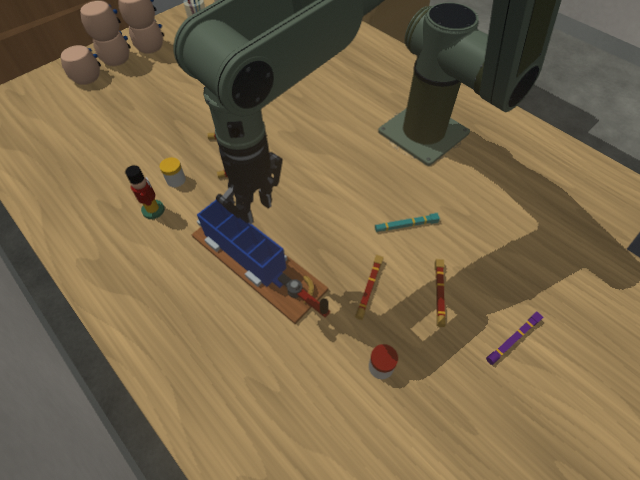

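The scene view shows the latch locked again: the knob is at (323,306), exactly where it started, with its top at 78 mm. Before picking, I test in free space how the arm tilts the tool to horizontal.

```bash
python3 -m inch '[{"x":1.5,"y":-4.2,"z":-2.8,"wx":0,"wy":0,"wz":90,"hand":40},{"x":1.5,"y":-4.2,"z":-2.8,"wx":0,"wy":0,"wz":90,"hand":40},{"x":1.5,"y":-4.2,"z":-2.8,"wx":0,"wy":0,"wz":90,"hand":40},{"x":1.5,"y":-4.2,"z":-2.8,"wx":0,"wy":0,"wz":90,"hand":40},{"x":1.5,"y":-4.2,"z":-2.8,"wx":0,"wy":0,"wz":90,"hand":40},{"x":1.5,"y":-4.2,"z":-2.8,"wx":0,"wy":0,"wz":90,"hand":40},{"x":1.5,"y":-4.2,"z":-2.8,"wx":0,"wy":0,"wz":90,"hand":40},{"x":1.5,"y":-4.2,"z":-2.8,"wx":0,"wy":0,"wz":90,"hand":40},{"x":1.5,"y":-4.2,"z":-2.8,"wx":0,"wy":0,"wz":90,"hand":40},{"x":1.5,"y":-4.2,"z":-2.8,"wx":0,"wy":0,"wz":90,"hand":40},{"x":1.5,"y":-4.2,"z":-2.8,"wx":0,"wy":0,"wz":90,"hand":40},{"x":1.5,"y":-4.2,"z":-2.8,"wx":0,"wy":0,"wz":90,"hand":40},{"x":1.5,"y":-4.2,"z":-2.8,"wx":0,"wy":0,"wz":90,"hand":40}]'
python3 -c "
from h import *
s,p,M=st();print(s['joint_pos'].tolist(),p.tolist(),M.tolist())"
python3 -m inch '[{"x":0,"y":0,"z":0,"wx":0,"wy":8,"wz":0,"hand":40},{"x":0,"y":0,"z":0,"wx":0,"wy":16,"wz":0,"hand":40},{"x":0,"y":0,"z":0,"wx":0,"wy":24,"wz":0,"hand":40},{"x":0,"y":0,"z":0,"wx":0,"wy":32,"wz":0,"hand":40},{"x":0,"y":0,"z":0,"wx":0,"wy":40,"wz":0,"hand":40},{"x":0,"y":0,"z":0,"wx":0,"wy":40,"wz":0,"hand":40}]'
python3 - <<'E'
from h import *
s,p,M=st();print(s['joint_pos'].tolist(),p.tolist(),M.tolist())
snap('f')
E
```

```text
t: 20.9
tool_pos: [0.4504, 0.0976, 0.3509]
orientation: [-3.136, -0.184, -0.0]
wrist_force: [-0.3, -0.6, 0.1]
gripper_width: 0.0397
grip_force: 0.0
[0.025059503408559572, -0.11274062393386382, 1.6312967201172308, 0.00017885873484042164, 1.62293482393307, 1.4787186460610597] [0.4503723277072928, 0.09757200320197608, 0.35092716328702733] [[0.9931461848136612, 0.1168787668370106, 9.722514597202359e-05], [0.11687874798495304, -0.9931461752778928, 0.0001811087042289137], [0.00011772654387667439, -0.000168503865307627, -0.999999978873454]]
t: 21.5
tool_pos: [0.4456, 0.0971, 0.344]
orientation: [-2.915, -0.167, -1.047]
wrist_force: [-0.8, 0.5, -1.2]
gripper_width: 0.0399
grip_force: 0.0
[-0.050821428707755106, -0.613978280364207, 2.1302528877789353, 0.130574744720712, 0.9468439977176434, 1.3663437755901655] [0.44556078212305206, 0.0970829073448782, 0.344029354491673] [[0.766600538337826, 0.11475298702768233, 0.631787437820965], [0.08798646515338451, -0.9933936603009135, 0.07367100938473442], [0.6360676037733469, -0.0008874920720480309, -0.7716328244624218]]
```

```bash
cat > kin.py <<'E'
from h import *
from scipy.optimize import least_squares
rz=lambda a:R.from_euler('z',a).as_matrix(); ry=lambda a:R.from_euler('y',a).as_matrix()
def ori(q): return rz(q[0])@ry(q[1]+q[2])@rz(q[3])@ry(q[4])@rz(q[5]+np.pi/2)
def A(q):
    B=rz(q[0]);C=B@ry(q[1]);D=B@ry(q[1]+q[2]);T=D@rz(q[3])@ry(q[4])
    return np.c_[B[:,0],B[:,1],B[:,2],C[:,2],D[:,0],D[:,2],T[:,2]]
DATA=[([-1.3075,.2074,1.543,0,1.3935,-.1505],[.23099,-.52572,.23012]),
([.204,.376,1.41,0,1.356,.111],[.6045,.2128,.1915]),([.21,.541,1.499,0,1.1,.115],[.6062,.2171,.0471]),
([-.32,-.08,1.92,0,1.31,-.08],[.4256,-.0512,.2005]),([-.32,.03,2.,0,1.11,-.08],[.4256,-.0512,.115]),
([.078,.358,1.758,0,1.022,-1.54],[.53063,.12824,.05312]),
([0.02506,-0.11274,1.6313,.00018,1.62293,1.47872],[.45037,.09757,.35093]),
([-.05082,-.61398,2.13025,.13057,.94684,1.36634],[.44556,.09708,.34403])]
M_=np.vstack([A(q) for q,_ in DATA]);b_=np.concatenate([p for _,p in DATA])
L,*_=np.linalg.lstsq(M_,b_,rcond=None)
fk=lambda q:A(q)@L
lo=np.array([-2.73,-.86,.23,-1.11,.08,-2.82])+.02;hi=np.array([2.73,2.22,2.46,4.25,2.63,2.82])-.02
def ik(p,M,q0):
    f=lambda q:np.r_[(fk(q)-p)*10,R.from_matrix(ori(q).T@M).as_rotvec()]
    r=least_squares(f,np.clip(q0,lo+.001,hi-.001),bounds=(lo,hi)); return r.x,np.linalg.norm(r.fun)
E
python3 - <<'E'
from kin import *
print('L',L.round(4),'res mm',((M_@L-b_)*1000).round(1).reshape(-1,3).tolist())
s,p,M=st(); print('ori err',np.abs(ori(s['joint_pos'])-M).max())
seat=np.array([.6284,-.0288]);u=np.array([-.0935,.9956])
for yc in (-78,-26,26,78):
  for tilt in (90,75,65):
    for yaw in (-20,0,20):
      a=np.radians(yaw);t=np.radians(tilt); h=np.array([np.cos(a),np.sin(a),0]); z=np.sin(t)*h-np.cos(t)*np.array([0,0,1]); y=np.array([np.sin(a),-np.cos(a),0]); Mt=np.c_[np.cross(y,z),y,z]
      tcp=np.r_[seat+yc/1000*u,.135]+.005*z
      best=min((ik(tcp,Mt,q0) for q0 in ([0,.3,1.8,np.pi,.7,-1.5],[0,.3,1.8,0,.3,1.5],[0,.3,1.8,np.pi,.7,1.5])),key=lambda r:r[1])
      print(yc,tilt,yaw,best[0].round(2) if best[1]<.01 else '-',round(best[1],3))
E
```

```text
L [-1.000e-04  8.600e-02  2.814e-01  4.533e-01  9.280e-02  5.001e-01
  3.138e-01] res mm [[-0.2, -0.3, 0.5], [-0.1, 0.0, 0.4], [-0.2, -0.0, 0.2], [-1.4, 1.2, -3.4], [1.2, 0.3, 0.9], [0.3, -0.5, 0.4], [0.5, -0.2, 0.6], [-0.1, -0.5, 0.4]]
ori err 6.245004513516506e-16
-78 90 -20 [-0.25  0.66  2.19  3.24  1.27 -1.6 ] 0.0
-78 90 0 [-0.57  0.66  2.19  2.55  1.32 -1.41] 0.0
-78 90 20 [-0.76  0.69  2.06  2.    1.4  -1.21] 0.0
-78 75 -20 [-0.26  0.41  2.22  3.27  0.8  -1.63] 0.0
-78 75 0 [-0.55  0.41  2.22  2.44  0.89 -1.24] 0.0
-78 75 20 [-0.74  0.48  2.09  1.84  1.09 -0.99] 0.0
-78 65 -20 [-0.26  0.29  2.19  3.32  0.47 -1.69] 0.0
-78 65 0 [-0.52  0.28  2.2   2.24  0.62 -1.01] 0.0
-78 65 20 [-0.7   0.36  2.07  1.66  0.91 -0.77] 0.0
-26 90 -20 [-0.1   0.66  2.19  3.4   1.28 -1.64] 0.0
-26 90 0 [-0.43  0.65  2.23  2.69  1.33 -1.46] 0.0
-26 90 20 [-0.67  0.67  2.12  2.09  1.39 -1.27] 0.0
-26 75 -20 [-0.11  0.41  2.22  3.46  0.82 -1.73] 0.0
-26 75 0 [-0.42  0.39  2.26  2.6   0.87 -1.32] 0.0
-26 75 20 [-0.65  0.44  2.15  1.94  1.05 -1.05] 0.0
-26 65 -20 [-0.12  0.28  2.2   3.58  0.5  -1.86] 0.0

[... 320 characters left out ...]
27  0.38  2.28  2.79  0.85 -1.41] 0.0
26 75 20 [-0.53  0.42  2.21  2.07  1.01 -1.1 ] 0.0
26 65 -20 [ 0.02  0.29  2.19  3.82  0.55 -2.01] 0.0
26 65 0 [-0.26  0.24  2.25  2.66  0.53 -1.26] 0.0
26 65 20 [-0.5   0.29  2.18  1.87  0.79 -0.86] 0.0
78 90 -20 [ 0.2   0.67  2.14  3.71  1.29 -1.75] 0.0
78 90 0 [-0.12  0.65  2.25  3.02  1.33 -1.54] 0.0
78 90 20 [-0.43  0.65  2.21  2.34  1.37 -1.37] 0.0
78 75 -20 [ 0.18  0.43  2.18  3.84  0.87 -1.91] 0.0
78 75 0 [-0.12  0.38  2.28  2.99  0.84 -1.5 ] 0.0
78 75 20 [-0.41  0.4   2.24  2.21  0.97 -1.16] 0.0
78 65 -20 [ 0.16  0.31  2.16  4.04  0.6  -2.14] 0.0
78 65 0 [-0.11  0.24  2.26  2.93  0.5  -1.43] 0.0
78 65 20 [-0.37  0.27  2.22  2.01  0.72 -0.92] 0.0
```

```bash
cat > sc.py <<'E'
from meas import *
def sceptres(tag):
    out={}
    for n in('top','scene'):
        f=f'pics/{tag}_{n}.png'; m=cv2.morphologyEx(red(f).astype(np.uint8),cv2.MORPH_CLOSE,np.ones((7,7)))
        out[n]=[]
        for c,a,k in blobs(m,80):
            W=onplane(n,np.argwhere(k)[:,::-1],.014)[:,:2]; c0=W.mean(0); w,v=np.linalg.eigh(np.cov((W-c0).T)); d=v[:,1]*np.sign(v[0,1])
            t=(W-c0)@d; L=np.ptp(t)
            if .10<L<.15 and W[:,0].max()<.6: out[n].append((c0+d*(t.max()+t.min())/2,d,L,proj(n,[*(c0+d*(t.max()+t.min())/2),.014])[0]))
    for c,d,L,px in out['top']:
        m=[o for o in out['scene'] if np.linalg.norm(o[0]-c)<.03]; z=tri(px,m[0][3]) if m else None
        print('mid',c.round(4),'heading',np.degrees(np.arctan2(d[1],d[0])).round(1),'L',L.round(3),'px',px.round(0),'2view',z[0].round(4) if z else None,'scene hd',np.degrees(np.arctan2(m[0][1][1],m[0][1][0])).round(1) if m else None)
    return out
E
python3 - <<'E'
from sc import *
for t in('a','d','f'): print(t); sceptres(t)
E
```

```text
a
mid [0.4835 0.2355] heading 26.4 L 0.117 px [270. 246.] 2view [0.482  0.2352 0.0256] scene hd 26.7
mid [ 0.4653 -0.2347] heading -28.2 L 0.117 px [443. 252.] 2view [ 0.4644 -0.2333  0.0171] scene hd -27.9
mid [ 0.4063 -0.3625] heading -40.1 L 0.118 px [492. 273.] 2view [ 0.4039 -0.3588  0.019 ] scene hd -39.2
mid [0.3803 0.3532] heading 39.8 L 0.118 px [226. 284.] 2view [0.3801 0.3513 0.0259] scene hd 38.9
d
mid [ 0.4653 -0.2347] heading -28.1 L 0.117 px [443. 252.] 2view [ 0.4625 -0.2311  0.0197] scene hd -28.5
mid [ 0.4063 -0.3625] heading -40.1 L 0.118 px [492. 273.] 2view [ 0.4039 -0.3589  0.0188] scene hd -39.2
f
mid [0.4835 0.2355] heading 26.4 L 0.117 px [270. 246.] 2view [0.482  0.2352 0.0256] scene hd 26.8
mid [ 0.4653 -0.2347] heading -28.2 L 0.117 px [443. 252.] 2view [ 0.4645 -0.2334  0.0173] scene hd -27.9
mid [ 0.4063 -0.3625] heading -40.1 L 0.118 px [492. 273.] 2view [ 0.4039 -0.3588  0.0189] scene hd -39.3
```

View pics/f_top.png

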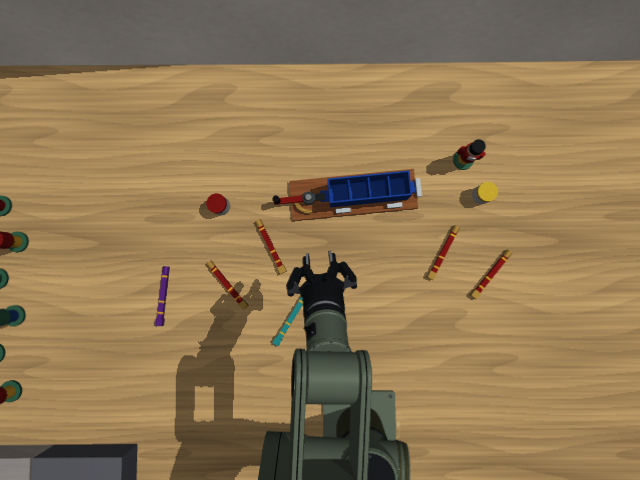

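```bash
cat > sim.py <<'E'
from kin import *
def pose(x,y,z,tilt,yaw):
    a,t=np.radians(yaw),np.radians(tilt);h=np.array([np.cos(a),np.sin(a),0]);Z=np.sin(t)*h-np.cos(t)*np.array([0,0,1]);Y=np.array([np.sin(a),-np.cos(a),0])
    return np.array([x,y,z]),np.c_[np.cross(Y,Z),Y,Z]
def rel(target,cur=None):
    "row numbers from current pose to target (p,M)"
    if cur is None: s,p,M=st()
    else: p,M=cur
    d=M.T@(target[0]-p)/.04; w=np.degrees(R.from_matrix(M.T@target[1]).as_rotvec())
    return d.round(2),w.round(1)
def trace(q,A_,B_,n=12):
    worst=0;mq5=9
    from scipy.spatial.transform import Slerp
    sl=Slerp([0,1],R.from_matrix([A_[1],B_[1]]))
    for i in range(1,n+1):
        t=i/n; r,e=ik(A_[0]*(1-t)+B_[0]*t,sl(t).as_matrix(),q); worst=max(worst,np.abs(r-q).max()); mq5=min(mq5,r[4]); q=r
    return q,worst.round(2),round(mq5,2),round(e,4)
E
python3 - <<'E'
from meas import *
from sim import *
seat=np.array([.6284,-.0288]);u=np.array([-.0935,.9956]);x=np.array([u[1],-u[0]])
n='top';f=f'pics/f_{n}.png';D=np.load(f'/tmp/f_{n}.npy')
k=sum(b[2].astype(int) for b in blobs(blue(f),30))>0
yx=np.argwhere(k&(D>0));P=cloud(n,yx[:,::-1],D[yx[:,0],yx[:,1]])
C=np.c_[(P[:,:2]-seat)@x,(P[:,:2]-seat)@u,P[:,2]]*1000; C=C[(abs(C[:,1])<150)&(abs(C[:,0])<60)&(C[:,2]<120)]
rim=C[C[:,2]>88]; print('rim',rim.min(0).round(1),rim.max(0).round(1),np.median(rim[:,2]),cv2.minAreaRect(rim[:,:2].astype(np.float32)))
s,p,M=st(); print(p)
P0=(p,M); q=s['joint_pos']
seq=[('flat',pose(.45,.10,.35,0,0)),('over',pose(.5006,-.2535,.12,0,-28.1)),('pick',pose(.5006,-.2535,.004,0,-28.1)),('lift',pose(.47,-.2,.30,0,-28)),
('via',pose(.45,-.15,.38,0,5.4)),('tilt',pose(.45,-.15,.38,88,5.4))]
for c in(-78,26,78):
    g=seat+c/1000*u
    seq+=[(f'above{c}',pose(*g,.27,88,5.4)),('down',pose(*g,.136,88,5.4)),('back',pose(*(g-.1*x),.15,88,5.4)),('up',pose(*(g-.15*x),.27,88,5.4)),('via',pose(.45,-.15,.38,88,5.4))]
for nm,T in seq:
    q,w,m,e=trace(q,P0,T,16); print(nm,q.round(2),'step',w,'q5min',m,'err',e); P0=T
E
```

```text
rim [ -30.1 -107.5   88. ] [ 34.4 105.  104.6] 96.08236566074446 ((2.1360301971435547, -1.2283401489257812), (212.54344177246094, 64.33039855957031), 89.90605926513672)
[0.45033078 0.09674185 0.35125464]
flat [ 0.03 -0.11  1.63  0.    1.62  1.6 ] step 0.04 q5min 0.99 err 0.0
over [-0.62  0.29  1.68  0.    1.17  1.44] step 0.05 q5min 1.17 err 0.0
pick [-0.62  0.47  1.73  0.    0.94  1.44] step 0.01 q5min 0.94 err 0.0
lift [-0.57  0.02  1.61 -0.    1.51  1.49] step 0.04 q5min 0.98 err 0.0
via [-0.5  -0.09  1.55 -0.    1.68  0.97] step 0.03 q5min 1.52 err 0.0
tilt [-1.31 -0.44  2.44  1.57  1.43 -0.42] step 0.12 q5min 1.23 err 0.0497
above-78 [-0.65  0.21  2.24  2.25  1.05 -1.05] step 0.06 q5min 1.05 err 0.0
down [-0.65  0.62  2.19  2.37  1.29 -1.34] step 0.03 q5min 1.07 err 0.0
back [-0.9   0.54  2.38  2.13  1.42 -1.38] step 0.02 q5min 1.3 err 0.0
up [-1.14  0.04  2.44  1.72  1.41 -0.91] step 0.04 q5min 1.38 err 0.1357
via [-1.31 -0.44  2.44  1.57  1.43 -0.42] step 0.04 q5min 1.41 err 0.0497
above26 [-0.38  0.14  2.33  2.55  0.95 -1.21] step 0.12 q5min 0.95 err 0.0
down [-0.38  0.61  2.26  2.65  1.29 -1.44] step 0.03 q5min 0.97 err 0.0
back [-0.63  0.65  2.44  2.38  1.56 -1.53] step 0.05 q5min 1.3 err 0.0822
up [-1.01  0.01  2.44  1.61  1.46 -0.86] step 0.1 q5min 1.46 err 0.3976
via [-1.31 -0.44  2.44  1.57  1.43 -0.42] step 0.07 q5min 1.41 err 0.0497
above78 [-0.22  0.13  2.34  2.74  0.91 -1.33] step 0.17 q5min 0.9 err 0.0
down [-0.22  0.61  2.27  2.82  1.29 -1.49] step 0.03 q5min 0.93 err 0.0
back [-0.38  0.72  2.44  2.66  1.66 -1.58] step 0.07 q5min 1.3 err 0.121
up [-0.86 -0.23  2.44  1.48  1.28 -0.54] step 0.57 q5min 1.28 err 0.5088
via [-1.31 -0.44  2.44  1.57  1.43 -0.42] step 0.04 q5min 1.29 err 0.0497
```

```bash
python3 - <<'E'
from sim import *
u=np.array([-.0935,.9956]);x=np.array([u[1],-u[0]]);seat=np.array([.6284,-.0288])+.0021*x-.0012*u
s,p,M=st(); P0=(p,M); q=s['joint_pos']
seq=[('flat',pose(.45,.10,.35,0,0)),('over',pose(.5006,-.2535,.12,0,-28.1)),('pick',pose(.5006,-.2535,.004,0,-28.1)),('lift',pose(.50,-.25,.30,0,-28)),
('via',pose(.6,-.15,.36,0,5.4)),('tilt',pose(.6,-.15,.36,90,5.4))]
for c in(-78,-26,26,78):
    g=seat+c/1000*u
    seq+=[(f'above{c}',pose(*g,.27,90,5.4)),('down',pose(*g,.136,90,5.4)),('back',pose(*(g-.045*x),.136,90,5.4)),('up',pose(*(g-.04*x),.27,90,5.4)),('via',pose(.6,-.15,.36,90,5.4))]
seq+=[('untilt',pose(.6,-.15,.36,0,5.4)),('left',pose(.48,.25,.3,0,26)),('pickL',pose(.52,.25,.004,0,26)),('pickL2',pose(.41,.38,.004,0,39)),('via',pose(.6,-.15,.36,0,5.4))]
for nm,T in seq:
    q,w,m,e=trace(q,P0,T,16); print(nm,q.round(2),'step',w,'q5min',m,'err',e); P0=T
print(rel(pose(.5006,-.2535,.12,0,-28.1)))
E
```

```text
flat [ 0.03 -0.11  1.63  0.    1.62  1.6 ] step 0.04 q5min 0.99 err 0.0
over [-0.62  0.29  1.68  0.    1.17  1.44] step 0.05 q5min 1.17 err 0.0
pick [-0.62  0.47  1.73  0.    0.94  1.44] step 0.01 q5min 0.94 err 0.0
lift [-0.62  0.13  1.49  0.    1.52  1.44] step 0.04 q5min 0.98 err 0.0
via [-0.38  0.24  1.25  0.    1.66  1.09] step 0.02 q5min 1.53 err 0.0
tilt [-0.81 -0.04  2.25  2.01  1.06 -0.76] step 0.2 q5min 0.8 err 0.0
above-78 [-0.64  0.24  2.24  2.28  1.1  -1.09] step 0.02 q5min 1.06 err 0.0
down [-0.64  0.66  2.17  2.38  1.34 -1.36] step 0.03 q5min 1.11 err 0.0
back [-0.74  0.64  2.25  2.29  1.41 -1.39] step 0.01 q5min 1.35 err 0.0
up [-0.73  0.19  2.32  2.21  1.15 -1.07] step 0.03 q5min 1.15 err 0.0
via [-0.81 -0.04  2.25  2.01  1.06 -0.76] step 0.02 q5min 1.06 err 0.0
above-26 [-0.52  0.21  2.29  2.42  1.06 -1.16] step 0.03 q5min 1.04 err 0.0
down [-0.52  0.65  2.22  2.51  1.35 -1.41] step 0.03 q5min 1.08 err 0.0
back [-0.61  0.64  2.31  2.42  1.42 -1.44] step 0.01 q5min 1.35 err 0.0
up [-0.6   0.14  2.37  2.34  1.11 -1.14] step 0.03 q5min 1.11 err 0.0
via [-0.81 -0.04  2.
[... 478 characters left out ...]
rr 0.0
down [-0.22  0.64  2.26  2.82  1.35 -1.5 ] step 0.03 q5min 1.0 err 0.0
back [-0.28  0.64  2.35  2.77  1.44 -1.52] step 0.01 q5min 1.35 err 0.0
up [-0.27  0.1   2.43  2.71  1.   -1.33] step 0.03 q5min 1.0 err 0.0
via [-0.81 -0.04  2.25  2.01  1.06 -0.76] step 0.06 q5min 0.98 err 0.0
untilt [-0.38  0.24  1.25  0.    1.66  1.09] step 0.2 q5min 0.8 err 0.0
left [ 0.32  0.09  1.54 -0.    1.52  1.44] step 0.05 q5min 1.52 err 0.0
pickL [0.3  0.49 1.69 0.   0.96 1.42] step 0.04 q5min 0.96 err 0.0
pickL2 [0.59 0.46 1.74 0.   0.94 1.48] step 0.02 q5min 0.94 err 0.0
via [-0.38  0.24  1.25  0.    1.66  1.09] step 0.09 q5min 0.97 err 0.0
(array([-3.52,  8.84,  4.6 ]), array([-12. , -38.7,  33.2]))
```

```bash
python3 -m inch '[{"x":-3.52,"y":8.84,"z":4.6,"wx":-12,"wy":-38.7,"wz":33.2,"hand":45},{"x":-3.52,"y":8.84,"z":4.6,"wx":-12,"wy":-38.7,"wz":33.2,"hand":45},{"x":-3.52,"y":8.84,"z":4.6,"wx":-12,"wy":-38.7,"wz":33.2,"hand":45},{"x":-3.52,"y":8.84,"z":4.6,"wx":-12,"wy":-38.7,"wz":33.2,"hand":45},{"x":-3.52,"y":8.84,"z":4.6,"wx":-12,"wy":-38.7,"wz":33.2,"hand":45},{"x":-3.52,"y":8.84,"z":4.6,"wx":-12,"wy":-38.7,"wz":33.2,"hand":45},{"x":-3.52,"y":8.84,"z":4.6,"wx":-12,"wy":-38.7,"wz":33.2,"hand":45},{"x":-3.52,"y":8.84,"z":4.6,"wx":-12,"wy":-38.7,"wz":33.2,"hand":45},{"x":-3.52,"y":8.84,"z":4.6,"wx":-12,"wy":-38.7,"wz":33.2,"hand":45},{"x":-3.52,"y":8.84,"z":4.6,"wx":-12,"wy":-38.7,"wz":33.2,"hand":45},{"x":-3.52,"y":8.84,"z":4.6,"wx":-12,"wy":-38.7,"wz":33.2,"hand":45},{"x":-3.52,"y":8.84,"z":4.6,"wx":-12,"wy":-38.7,"wz":33.2,"hand":45}]'
python3 - <<'E'
from sim import *
print(rel(pose(.5006,-.2535,.005,0,-28.1)))
E
```

```text
t: 22.8
tool_pos: [0.5028, -0.2535, 0.1206]
orientation: [-3.047, 0.76, -0.004]
wrist_force: [0.3, 0.2, 1.2]
gripper_width: 0.0452
grip_force: 0.0
(array([-0.06,  0.03,  2.89]), array([-0.1, -0.1,  0.1]))
```

```bash
python3 -m inch '[{"x":0,"y":0,"z":1,"wx":0,"wy":0,"wz":0,"hand":45},{"x":0,"y":0,"z":2,"wx":0,"wy":0,"wz":0,"hand":45},{"x":0,"y":0,"z":2.6,"wx":0,"wy":0,"wz":0,"hand":45},{"x":0,"y":0,"z":2.89,"wx":0,"wy":0,"wz":0,"hand":45},{"x":0,"y":0,"z":2.89,"wx":0,"wy":0,"wz":0,"hand":45},{"x":0,"y":0,"z":2.89,"wx":0,"wy":0,"wz":0,"hand":8},{"x":0,"y":0,"z":2.89,"wx":0,"wy":0,"wz":0,"hand":8},{"x":0,"y":0,"z":2.89,"wx":0,"wy":0,"wz":0,"hand":8},{"x":0,"y":0,"z":2.89,"wx":0,"wy":0,"wz":0,"hand":8},{"x":0,"y":0,"z":2.89,"wx":0,"wy":0,"wz":0,"hand":8},{"x":0,"y":0,"z":2.89,"wx":0,"wy":0,"wz":0,"hand":8},{"x":0,"y":0,"z":2.4,"wx":0,"wy":0,"wz":0,"hand":8},{"x":0,"y":0,"z":1.4,"wx":0,"wy":0,"wz":0,"hand":8},{"x":0,"y":0,"z":0.4,"wx":0,"wy":0,"wz":0,"hand":8},{"x":0,"y":0,"z":-0.6,"wx":0,"wy":0,"wz":0,"hand":8},{"x":0,"y":0,"z":-1.6,"wx":0,"wy":0,"wz":0,"hand":8},{"x":0,"y":0,"z":-2.6,"wx":0,"wy":0,"wz":0,"hand":8},{"x":0,"y":0,"z":-3.6,"wx":0,"wy":0,"wz":0,"hand":8},{"x":0,"y":0,"z":-4.6,"wx":0,"wy":0,"wz":0,"hand":8},{"x":0,"y":0,"z":-4.6,"wx":0,"wy":0,"wz":0,"hand":8}]' 60
python3 - <<'E'
from sim import *
print(rel(pose(.6,-.15,.36,0,5.4)))
E
```

```text
t: 24.8
tool_pos: [0.5037, -0.256, 0.312]
orientation: [3.043, -0.762, 0.024]
wrist_force: [0.9, 0.2, -0.3]
gripper_width: 0.0119
grip_force: 59.4
(array([ 0.89, -3.47, -1.19]), array([  0.3,  -0.9, -33.5]))
```

```bash
python3 -m inch '[{"x":0.89,"y":-3.47,"z":-1.19,"wx":0,"wy":0,"wz":-33.5,"hand":8},{"x":0.89,"y":-3.47,"z":-1.19,"wx":0,"wy":0,"wz":-33.5,"hand":8},{"x":0.89,"y":-3.47,"z":-1.19,"wx":0,"wy":0,"wz":-33.5,"hand":8},{"x":0.89,"y":-3.47,"z":-1.19,"wx":0,"wy":0,"wz":-33.5,"hand":8},{"x":0.89,"y":-3.47,"z":-1.19,"wx":0,"wy":0,"wz":-33.5,"hand":8},{"x":0.89,"y":-3.47,"z":-1.19,"wx":0,"wy":0,"wz":-33.5,"hand":8},{"x":0.89,"y":-3.47,"z":-1.19,"wx":0,"wy":0,"wz":-33.5,"hand":8}]'
python3 -m inch '[{"x":0,"y":0,"z":0,"wx":0,"wy":6,"wz":0,"hand":8},{"x":0,"y":0,"z":0,"wx":0,"wy":12,"wz":0,"hand":8},{"x":0,"y":0,"z":0,"wx":0,"wy":18,"wz":0,"hand":8},{"x":0,"y":0,"z":0,"wx":0,"wy":24,"wz":0,"hand":8},{"x":0,"y":0,"z":0,"wx":0,"wy":30,"wz":0,"hand":8},{"x":0,"y":0,"z":0,"wx":0,"wy":36,"wz":0,"hand":8},{"x":0,"y":0,"z":0,"wx":0,"wy":42,"wz":0,"hand":8},{"x":0,"y":0,"z":0,"wx":0,"wy":48,"wz":0,"hand":8},{"x":0,"y":0,"z":0,"wx":0,"wy":54,"wz":0,"hand":8},{"x":0,"y":0,"z":0,"wx":0,"wy":60,"wz":0,"hand":8},{"x":0,"y":0,"z":0,"wx":0,"wy":66,"wz":0,"hand":8},{"x":0,"y":0,"z":0,"wx":0,"wy":72,"wz":0,"hand":8},{"x":0,"y":0,"z":0,"wx":0,"wy":78,"wz":0,"hand":8},{"x":0,"y":0,"z":0,"wx":0,"wy":84,"wz":0,"hand":8},{"x":0,"y":0,"z":0,"wx":0,"wy":89,"wz":0,"hand":8},{"x":0,"y":0,"z":0,"wx":0,"wy":89,"wz":0,"hand":8},{"x":0,"y":0,"z":0,"wx":0,"wy":89,"wz":0,"hand":8},{"x":0,"y":0,"z":0,"wx":0,"wy":89,"wz":0,"hand":8}]'
python3 - <<'E'
from sim import *
s,p,M=st(); print(s['joint_pos'].round(2),p,M[:,2].round(2)); snap('g')
u=np.array([-.0935,.9956]);x=np.array([u[1],-u[0]]);seat=np.array([.6284,-.0288])+.0021*x-.0012*u
for c in (-78,-26,26,78): print(c,rel(pose(*(seat+c/1000*u+.005*x),.26,90,5.4)))
E
```

```text
t: 25.5
tool_pos: [0.5966, -0.1489, 0.3504]
orientation: [-3.137, -0.143, 0.001]
wrist_force: [-0.6, -0.5, -0.4]
gripper_width: 0.0121
grip_force: 59.4
t: 27.3
tool_pos: [0.5978, -0.1487, 0.3526]
orientation: [-2.191, -0.104, -2.157]
wrist_force: [-0.0, -0.3, -1.0]
gripper_width: 0.0119
grip_force: 59.5
[-0.82 -0.03  2.26  2.    1.06 -0.77] [ 0.59777961 -0.1487438   0.35264541] [ 1.    0.09 -0.02]
-78 (array([-2.31, -0.93,  1.25]), array([-0. ,  0.8,  0.1]))
-26 (array([-2.31, -2.23,  1.25]), array([-0. ,  0.8,  0.1]))
26 (array([-2.3 , -3.53,  1.25]), array([-0. ,  0.8,  0.1]))
78 (array([-2.3 , -4.83,  1.25]), array([-0. ,  0.8,  0.1]))
```

View pics/g_scene.png

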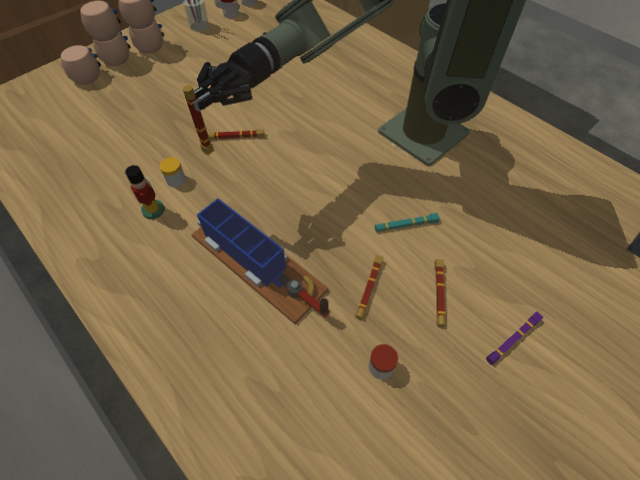

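The scene view shows the sceptre held upright, head at (190,92) and foot at (206,147). I measure how it hangs relative to the TCP.

```bash
cat > held.py <<'E'
from sim import *
from meas import *
def held(tag):
    s,p,M=st(); out=None
    for n in('scene','top'):
        f=f'pics/{tag}_{n}.png';H,S,V=hsv(f);D=np.load(f'/tmp/{tag}_{n}.npy')
        m=(((H<28)|(H>172))&(S>110)&(V>50)&(D>0)); yx=np.argwhere(m);P=cloud(n,yx[:,::-1],D[yx[:,0],yx[:,1]])
        Q=P-p; w=(np.hypot(Q[:,0],Q[:,1])<.06)&(abs(Q[:,2])<.16); Q=Q[w]
        if len(Q)<30: print(n,'few'); continue
        zs=np.percentile(Q[:,2],[1,99]); lo_=Q[Q[:,2]<zs[0]+.03].mean(0);hi_=Q[Q[:,2]>zs[1]-.03].mean(0)
        print(n,len(Q),'z range rel TCP',zs.round(4),'axis low',lo_.round(4),'high',hi_.round(4),'lean',np.degrees((hi_-lo_)[:2]/(hi_-lo_)[2]).round(1))
E
python3 -c "
from held import *
held('g')"
```

```text
scene 667 z range rel TCP [-0.1224  0.0375] axis low [-0.0034  0.0048 -0.1085] high [-0.0009  0.0031  0.0269] lean [ 1.1 -0.7]
top 177 z range rel TCP [-0.1251  0.0378] axis low [-0.0076  0.0051 -0.109 ] high [-0.0034  0.0004  0.0321] lean [ 1.7 -1.9]
```

```bash
python3 -m inch '[{"x":-0.8,"y":-0.5,"z":0.6,"wx":0,"wy":0.8,"wz":0,"hand":8},{"x":-1.6,"y":-0.93,"z":1.25,"wx":0,"wy":0.8,"wz":0,"hand":8},{"x":-2.3,"y":-0.93,"z":1.25,"wx":0,"wy":0.8,"wz":0,"hand":8},{"x":-2.3,"y":-0.93,"z":1.25,"wx":0,"wy":0.8,"wz":0,"hand":8},{"x":-2.3,"y":-0.93,"z":1.25,"wx":0,"wy":0.8,"wz":0,"hand":8}]'
python3 - <<'E'
from held import *
u=np.array([-.0935,.9956]);x=np.array([u[1],-u[0]]);seat=np.array([.6284,-.0288])+.0021*x-.0012*u
snap('h'); held('h'); print(rel(pose(*(seat-.078*u+.005*x),.142,90,5.4)))
E
```

```text
t: 27.9
tool_pos: [0.6427, -0.1065, 0.2594]
orientation: [-2.174, -0.101, -2.171]
wrist_force: [-0.3, 0.1, -0.2]
gripper_width: 0.0119
grip_force: 59.5
scene 530 z range rel TCP [-0.1214  0.0366] axis low [-0.0017  0.0052 -0.1074] high [-0.0013  0.004   0.0272] lean [ 0.1 -0.5]
top 103 z range rel TCP [-0.1151  0.0368] axis low [-0.0055  0.0073 -0.1048] high [-0.0038  0.001   0.0304] lean [ 0.7 -2.6]
(array([-2.99, -0.01, -0.  ]), array([ 0. , -0.1,  0.1]))
```

View pics/h_scene.png

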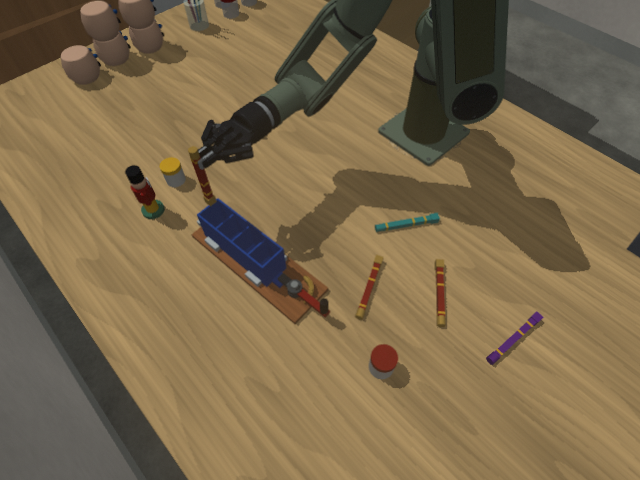

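The sceptre hangs plumb over the end compartment, with its foot at (210,200). I lower it, release, back off and rise.

```bash
python3 -m inch '[{"x":-0.5,"y":0,"z":0,"wx":0,"wy":0,"wz":0,"hand":8},{"x":-1,"y":0,"z":0,"wx":0,"wy":0,"wz":0,"hand":8},{"x":-1.5,"y":0,"z":0,"wx":0,"wy":0,"wz":0,"hand":8},{"x":-2,"y":0,"z":0,"wx":0,"wy":0,"wz":0,"hand":8},{"x":-2.4,"y":0,"z":0,"wx":0,"wy":0,"wz":0,"hand":8},{"x":-2.7,"y":0,"z":0,"wx":0,"wy":0,"wz":0,"hand":8},{"x":-2.9,"y":0,"z":0,"wx":0,"wy":0,"wz":0,"hand":8},{"x":-2.95,"y":0,"z":0,"wx":0,"wy":0,"wz":0,"hand":8},{"x":-2.95,"y":0,"z":0,"wx":0,"wy":0,"wz":0,"hand":8}]'
python3 -m inch '[{"x":0,"y":0,"z":0,"wx":0,"wy":0,"wz":0,"hand":18},{"x":0,"y":0,"z":0,"wx":0,"wy":0,"wz":0,"hand":26},{"x":0,"y":0,"z":0,"wx":0,"wy":0,"wz":0,"hand":30},{"x":0,"y":0,"z":0,"wx":0,"wy":0,"wz":0,"hand":30},{"x":0,"y":0,"z":-0.3,"wx":0,"wy":0,"wz":0,"hand":30},{"x":0,"y":0,"z":-0.7,"wx":0,"wy":0,"wz":0,"hand":30},{"x":0,"y":0,"z":-1.1,"wx":0,"wy":0,"wz":0,"hand":30},{"x":0.5,"y":0,"z":-1.1,"wx":0,"wy":0,"wz":0,"hand":30},{"x":1.5,"y":0,"z":-1.1,"wx":0,"wy":0,"wz":0,"hand":30},{"x":2.5,"y":0,"z":-1.1,"wx":0,"wy":0,"wz":0,"hand":30},{"x":3.5,"y":0,"z":-1.1,"wx":0,"wy":0,"wz":0,"hand":30},{"x":4.5,"y":0,"z":-1.1,"wx":0,"wy":0,"wz":0,"hand":40},{"x":5.2,"y":0.8,"z":-1.1,"wx":0,"wy":0,"wz":0,"hand":40},{"x":5.2,"y":0.8,"z":-1.1,"wx":0,"wy":0,"wz":0,"hand":40}]'
python3 - <<'E'
from sc import *
from sim import *
snap('i'); sceptres('i')
s,p,M=st(); print(s['joint_pos'].round(2)); print(rel(pose(.6,-.15,.36,0,5.4)))
E
```

```text
t: 28.9
tool_pos: [0.6425, -0.1071, 0.1418]
orientation: [-2.174, -0.102, -2.173]
wrist_force: [0.5, -0.1, -0.2]
gripper_width: 0.0121
grip_force: 59.5
t: 30.3
tool_pos: [0.6024, -0.1461, 0.3555]
orientation: [-2.171, -0.107, -2.186]
wrist_force: [0.7, 0.0, 0.3]
gripper_width: 0.0399
grip_force: 0.0
mid [0.4835 0.2355] heading 26.4 L 0.117 px [270. 246.] 2view [0.482  0.2352 0.0255] scene hd 26.8
mid [ 0.4063 -0.3625] heading -40.1 L 0.118 px [492. 273.] 2view [ 0.4039 -0.3587  0.019 ] scene hd -39.2
mid [0.3804 0.3531] heading 40.0 L 0.118 px [226. 284.] 2view [0.38   0.3529 0.0187] scene hd 38.7
[-0.8  -0.01  2.26  2.04  1.06 -0.81]
(array([ 0.28,  0.17, -0.05]), array([  0.1, -89.9,   0. ]))
```

View pics/i_scene.png

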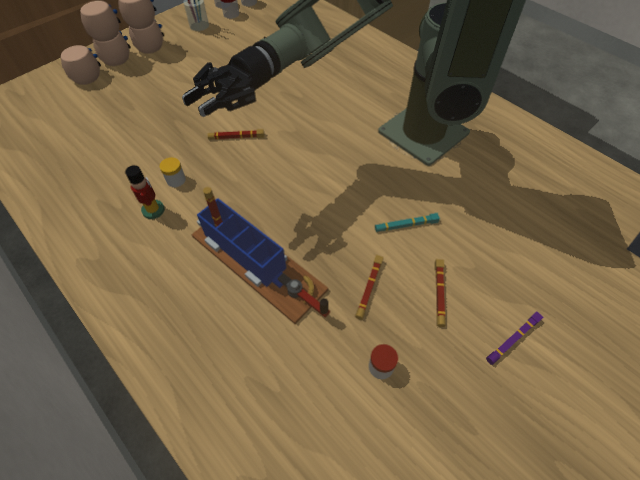

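The first sceptre stands in its compartment (213,205), and the others haven't moved. Next is the right one.

```bash
python3 -m inch '[{"x":0,"y":0,"z":0,"wx":0,"wy":-6,"wz":0,"hand":40},{"x":0,"y":0,"z":0,"wx":0,"wy":-12,"wz":0,"hand":40},{"x":0,"y":0,"z":0,"wx":0,"wy":-18,"wz":0,"hand":40},{"x":0,"y":0,"z":0,"wx":0,"wy":-24,"wz":0,"hand":40},{"x":0,"y":0,"z":0,"wx":0,"wy":-30,"wz":0,"hand":40},{"x":0,"y":0,"z":0,"wx":0,"wy":-36,"wz":0,"hand":40},{"x":0,"y":0,"z":0,"wx":0,"wy":-42,"wz":0,"hand":40},{"x":0,"y":0,"z":0,"wx":0,"wy":-48,"wz":0,"hand":40},{"x":0,"y":0,"z":0,"wx":0,"wy":-54,"wz":0,"hand":40},{"x":0,"y":0,"z":0,"wx":0,"wy":-60,"wz":0,"hand":40},{"x":0,"y":0,"z":0,"wx":0,"wy":-66,"wz":0,"hand":40},{"x":0,"y":0,"z":0,"wx":0,"wy":-72,"wz":0,"hand":40},{"x":0,"y":0,"z":0,"wx":0,"wy":-78,"wz":0,"hand":40},{"x":0,"y":0,"z":0,"wx":0,"wy":-84,"wz":0,"hand":40},{"x":0,"y":0,"z":0,"wx":0,"wy":-90,"wz":0,"hand":40},{"x":0,"y":0,"z":0,"wx":0,"wy":-90,"wz":0,"hand":40},{"x":0,"y":0,"z":0,"wx":0,"wy":-90,"wz":0,"hand":40}]'
python3 - <<'E'
from sim import *
print(ctrl.state()['joint_pos'].round(2),rel(pose(.4369,-.3883,.10,0,-40)))
E
```

```text
t: 32.1
tool_pos: [0.601, -0.1417, 0.3447]
orientation: [-3.134, -0.15, 0.012]
wrist_force: [-0.2, -1.0, 0.6]
gripper_width: 0.0401
grip_force: 0.0
[-0.37  0.24  1.27  0.    1.64  1.1 ] (array([-4.63,  5.77,  6.13]), array([-0.1,  0.5, 45.5]))
```

```bash
python3 -m inch '[{"x":-4.63,"y":5.77,"z":6.13,"wx":0,"wy":0.5,"wz":45.5,"hand":45},{"x":-4.63,"y":5.77,"z":6.13,"wx":0,"wy":0.5,"wz":45.5,"hand":45},{"x":-4.63,"y":5.77,"z":6.13,"wx":0,"wy":0.5,"wz":45.5,"hand":45},{"x":-4.63,"y":5.77,"z":6.13,"wx":0,"wy":0.5,"wz":45.5,"hand":45},{"x":-4.63,"y":5.77,"z":6.13,"wx":0,"wy":0.5,"wz":45.5,"hand":45},{"x":-4.63,"y":5.77,"z":6.13,"wx":0,"wy":0.5,"wz":45.5,"hand":45},{"x":-4.63,"y":5.77,"z":6.13,"wx":0,"wy":0.5,"wz":45.5,"hand":45},{"x":-4.63,"y":5.77,"z":6.13,"wx":0,"wy":0.5,"wz":45.5,"hand":45},{"x":-4.63,"y":5.77,"z":6.13,"wx":0,"wy":0.5,"wz":45.5,"hand":45},{"x":-4.63,"y":5.77,"z":6.13,"wx":0,"wy":0.5,"wz":45.5,"hand":45},{"x":-4.63,"y":5.77,"z":6.13,"wx":0,"wy":0.5,"wz":45.5,"hand":45}]'
python3 - <<'E'
from sc import *
from sim import *
snap('j'); sceptres('j')
print(ctrl.state()['joint_pos'].round(2),rel(pose(.4369,-.3883,.005,0,-40)))
E
```

```text
t: 33.2
tool_pos: [0.4391, -0.3891, 0.1048]
orientation: [2.951, -1.076, 0.013]
wrist_force: [0.2, -0.4, -0.1]
gripper_width: 0.0449
grip_force: 0.0
mid [0.4835 0.2355] heading 26.4 L 0.117 px [270. 246.] 2view [0.482  0.2352 0.0255] scene hd 26.7
mid [0.3804 0.3531] heading 40.0 L 0.118 px [226. 284.] 2view [0.3801 0.3528 0.0187] scene hd 39.2
[-0.87  0.36  1.63  0.    1.15  1.39] (array([-0.09,  0.04,  2.5 ]), array([-0.1, -0.5, -0. ]))
```

```bash
python3 -m inch '[{"x":-0.02,"y":0,"z":0.8,"wx":0,"wy":0,"wz":0,"hand":45},{"x":-0.02,"y":0,"z":1.6,"wx":0,"wy":0,"wz":0,"hand":45},{"x":-0.02,"y":0,"z":2.2,"wx":0,"wy":0,"wz":0,"hand":45},{"x":-0.02,"y":0,"z":2.45,"wx":0,"wy":0,"wz":0,"hand":45},{"x":-0.02,"y":0,"z":2.45,"wx":0,"wy":0,"wz":0,"hand":45},{"x":-0.02,"y":0,"z":2.45,"wx":0,"wy":0,"wz":0,"hand":8},{"x":-0.02,"y":0,"z":2.45,"wx":0,"wy":0,"wz":0,"hand":8},{"x":-0.02,"y":0,"z":2.45,"wx":0,"wy":0,"wz":0,"hand":8},{"x":-0.02,"y":0,"z":2.45,"wx":0,"wy":0,"wz":0,"hand":8},{"x":-0.02,"y":0,"z":2.45,"wx":0,"wy":0,"wz":0,"hand":8},{"x":-0.02,"y":0,"z":2.45,"wx":0,"wy":0,"wz":0,"hand":8},{"x":-0.02,"y":0,"z":2,"wx":0,"wy":0,"wz":0,"hand":8},{"x":-0.02,"y":0,"z":1,"wx":0,"wy":0,"wz":0,"hand":8},{"x":0,"y":0,"z":0,"wx":0,"wy":0,"wz":0,"hand":8},{"x":0,"y":0,"z":-1,"wx":0,"wy":0,"wz":0,"hand":8},{"x":0,"y":0,"z":-2,"wx":0,"wy":0,"wz":0,"hand":8},{"x":0,"y":0,"z":-3,"wx":0,"wy":0,"wz":0,"hand":8},{"x":0,"y":0,"z":-4,"wx":0,"wy":0,"wz":0,"hand":8},{"x":0,"y":0,"z":-5,"wx":0,"wy":0,"wz":0,"hand":8},{"x":0,"y":0,"z":-5,"wx":0,"wy":0,"wz":0,"hand":8}]' 60
python3 - <<'E'
from sim import *
print(rel(pose(.6,-.15,.36,0,5.4)))
E
```

```text
t: 35.3
tool_pos: [0.4396, -0.3919, 0.312]
orientation: [2.944, -1.075, 0.03]
wrist_force: [-0.5, 0.1, 0.5]
gripper_width: 0.0125
grip_force: 59.9
(array([-0.8 , -7.21, -1.22]), array([  0.5,  -1.1, -45.5]))
```

```bash
python3 -m inch '[{"x":-0.8,"y":-7.21,"z":-1.3,"wx":0,"wy":-0.5,"wz":-45.5,"hand":8},{"x":-0.8,"y":-7.21,"z":-1.3,"wx":0,"wy":-0.5,"wz":-45.5,"hand":8},{"x":-0.8,"y":-7.21,"z":-1.3,"wx":0,"wy":-0.5,"wz":-45.5,"hand":8},{"x":-0.8,"y":-7.21,"z":-1.3,"wx":0,"wy":-0.5,"wz":-45.5,"hand":8},{"x":-0.8,"y":-7.21,"z":-1.3,"wx":0,"wy":-0.5,"wz":-45.5,"hand":8},{"x":-0.8,"y":-7.21,"z":-1.3,"wx":0,"wy":-0.5,"wz":-45.5,"hand":8},{"x":-0.8,"y":-7.21,"z":-1.3,"wx":0,"wy":-0.5,"wz":-45.5,"hand":8},{"x":-0.8,"y":-7.21,"z":-1.3,"wx":0,"wy":-0.5,"wz":-45.5,"hand":8},{"x":-0.8,"y":-7.21,"z":-1.3,"wx":0,"wy":-0.5,"wz":-45.5,"hand":8}]'
python3 -m inch '[{"x":0,"y":0,"z":0,"wx":0,"wy":6,"wz":0,"hand":8},{"x":0,"y":0,"z":0,"wx":0,"wy":12,"wz":0,"hand":8},{"x":0,"y":0,"z":0,"wx":0,"wy":18,"wz":0,"hand":8},{"x":0,"y":0,"z":0,"wx":0,"wy":24,"wz":0,"hand":8},{"x":0,"y":0,"z":0,"wx":0,"wy":30,"wz":0,"hand":8},{"x":0,"y":0,"z":0,"wx":0,"wy":36,"wz":0,"hand":8},{"x":0,"y":0,"z":0,"wx":0,"wy":42,"wz":0,"hand":8},{"x":0,"y":0,"z":0,"wx":0,"wy":48,"wz":0,"hand":8},{"x":0,"y":0,"z":0,"wx":0,"wy":54,"wz":0,"hand":8},{"x":0,"y":0,"z":0,"wx":0,"wy":60,"wz":0,"hand":8},{"x":0,"y":0,"z":0,"wx":0,"wy":66,"wz":0,"hand":8},{"x":0,"y":0,"z":0,"wx":0,"wy":72,"wz":0,"hand":8},{"x":0,"y":0,"z":0,"wx":0,"wy":78,"wz":0,"hand":8},{"x":0,"y":0,"z":0,"wx":0,"wy":84,"wz":0,"hand":8},{"x":0,"y":0,"z":0,"wx":0,"wy":90,"wz":0,"hand":8},{"x":0,"y":0,"z":0,"wx":0,"wy":90,"wz":0,"hand":8},{"x":0,"y":0,"z":0,"wx":0,"wy":90,"wz":0,"hand":8},{"x":0,"y":0,"z":0,"wx":0,"wy":90,"wz":0,"hand":8}]'
python3 - <<'E'
from held import *
s,p,M=st(); print(s['joint_pos'].round(2),M[:,2].round(2)); snap('k'); held('k')
u=np.array([-.0935,.9956]);x=np.array([u[1],-u[0]]);seat=np.array([.6284,-.0288])+.0021*x-.0012*u
print(rel(pose(*(seat-.026*u+.005*x),.32,90,5.4)))
E
```

```text
t: 36.2
tool_pos: [0.5975, -0.1486, 0.3551]
orientation: [-3.137, -0.146, 0.006]
wrist_force: [-0.6, -0.6, -1.3]
gripper_width: 0.0121
grip_force: 59.9
t: 38.0
tool_pos: [0.5985, -0.1487, 0.3575]
orientation: [-2.176, -0.103, -2.172]
wrist_force: [1.2, 0.5, 0.1]
gripper_width: 0.012
grip_force: 59.9
[-0.82 -0.03  2.26  2.01  1.06 -0.77] [ 1.    0.09 -0.  ]
scene 701 z range rel TCP [-0.1241  0.0356] axis low [-0.001   0.0046 -0.1104] high [0.0004 0.0032 0.0251] lean [ 0.6 -0.6]
top 177 z range rel TCP [-0.122   0.0367] axis low [-0.0053  0.0049 -0.1103] high [-0.0018  0.0004  0.0304] lean [ 1.4 -1.9]
(array([-0.95, -2.23,  1.2 ]), array([0. , 0. , 0.1]))
```

```bash
python3 -m inch '[{"x":-0.4,"y":-0.8,"z":0.4,"wx":0,"wy":0,"wz":0,"hand":8},{"x":-0.8,"y":-1.6,"z":0.8,"wx":0,"wy":0,"wz":0,"hand":8},{"x":-0.95,"y":-2.23,"z":1.2,"wx":0,"wy":0,"wz":0,"hand":8},{"x":-0.95,"y":-2.23,"z":1.2,"wx":0,"wy":0,"wz":0,"hand":8},{"x":-1.8,"y":-2.23,"z":1.2,"wx":0,"wy":0,"wz":0,"hand":8},{"x":-2.4,"y":-2.23,"z":1.2,"wx":0,"wy":0,"wz":0,"hand":8},{"x":-2.4,"y":-2.23,"z":1.2,"wx":0,"wy":0,"wz":0,"hand":8}]'
python3 - <<'E'
from held import *
snap('l'); held('l')
u=np.array([-.0935,.9956]);x=np.array([u[1],-u[0]]);seat=np.array([.6284,-.0288])+.0021*x-.0012*u
print(rel(pose(*(seat-.026*u+.005*x),.142,90,5.4)))
E
```

```text
t: 38.8
tool_pos: [0.6371, -0.0546, 0.257]
orientation: [-2.18, -0.098, -2.163]
wrist_force: [-0.5, -0.3, -0.7]
gripper_width: 0.0123
grip_force: 59.9
scene 738 z range rel TCP [-0.1564  0.0336] axis low [ 0.0018 -0.0467 -0.1422] high [0.     0.004  0.0244] lean [-0.6 17.4]
top 130 z range rel TCP [-0.1171  0.0339] axis low [-0.0041 -0.0405 -0.0994] high [-0.0029  0.0006  0.0261] lean [ 0.5 18.7]
(array([-2.98,  0.  ,  0.  ]), array([ 0. ,  0. , -0.1]))
```

```bash
python3 -m inch '[{"x":-0.5,"y":0,"z":0,"wx":0,"wy":0,"wz":0,"hand":8},{"x":-1,"y":0,"z":0,"wx":0,"wy":0,"wz":0,"hand":8},{"x":-1.5,"y":0,"z":0,"wx":0,"wy":0,"wz":0,"hand":8},{"x":-2,"y":0,"z":0,"wx":0,"wy":0,"wz":0,"hand":8},{"x":-2.4,"y":0,"z":0,"wx":0,"wy":0,"wz":0,"hand":8},{"x":-2.7,"y":0,"z":0,"wx":0,"wy":0,"wz":0,"hand":8},{"x":-2.88,"y":0,"z":0,"wx":0,"wy":0,"wz":0,"hand":8},{"x":-2.93,"y":0,"z":0,"wx":0,"wy":0,"wz":0,"hand":8},{"x":-2.93,"y":0,"z":0,"wx":0,"wy":0,"wz":0,"hand":8}]'
python3 -m inch '[{"x":0,"y":0,"z":0,"wx":0,"wy":0,"wz":0,"hand":18},{"x":0,"y":0,"z":0,"wx":0,"wy":0,"wz":0,"hand":26},{"x":0,"y":0,"z":0,"wx":0,"wy":0,"wz":0,"hand":28},{"x":0,"y":0,"z":0,"wx":0,"wy":0,"wz":0,"hand":28},{"x":0,"y":0,"z":-0.3,"wx":0,"wy":0,"wz":0,"hand":28},{"x":0,"y":0,"z":-0.7,"wx":0,"wy":0,"wz":0,"hand":28},{"x":0,"y":0,"z":-1.1,"wx":0,"wy":0,"wz":0,"hand":28},{"x":0.5,"y":0,"z":-1.1,"wx":0,"wy":0,"wz":0,"hand":28},{"x":1.5,"y":0,"z":-1.1,"wx":0,"wy":0,"wz":0,"hand":28},{"x":2.5,"y":0,"z":-1.1,"wx":0,"wy":0,"wz":0,"hand":28},{"x":3.5,"y":0,"z":-1.1,"wx":0,"wy":0,"wz":0,"hand":28},{"x":4.5,"y":1,"z":-1.1,"wx":0,"wy":0,"wz":0,"hand":40},{"x":5.2,"y":2.1,"z":-1.1,"wx":0,"wy":0,"wz":0,"hand":40},{"x":5.2,"y":2.1,"z":-1.1,"wx":0,"wy":0,"wz":0,"hand":40},{"x":5.2,"y":2.1,"z":-1.1,"wx":0,"wy":0,"wz":0,"hand":40}]'
python3 - <<'E'
from sc import *
from sim import *
snap('m'); sceptres('m')
s,p,M=st(); print(s['joint_pos'].round(2)); print(rel(pose(.6,-.15,.36,0,5.4)))
E
```

```text
t: 39.8
tool_pos: [0.6379, -0.0549, 0.1442]
orientation: [-2.173, -0.102, -2.173]
wrist_force: [-0.0, 0.6, -0.3]
gripper_width: 0.0116
grip_force: 59.9
t: 41.3
tool_pos: [0.6015, -0.144, 0.3521]
orientation: [-2.176, -0.102, -2.175]
wrist_force: [0.5, 1.1, -0.8]
gripper_width: 0.0401
grip_force: 0.0
mid [0.4798 0.2431] heading 26.6 L 0.117 px [267. 247.] 2view [0.4714 0.2523 0.0246] scene hd 26.6
mid [0.3804 0.3531] heading 39.8 L 0.118 px [226. 284.] 2view [0.38   0.3529 0.0187] scene hd 38.7
[-0.8  -0.01  2.27  2.03  1.06 -0.8 ]
(array([ 0.29,  0.22, -0.04]), array([ -0.2, -89.7,  -0.1]))
```

View pics/m_scene.png

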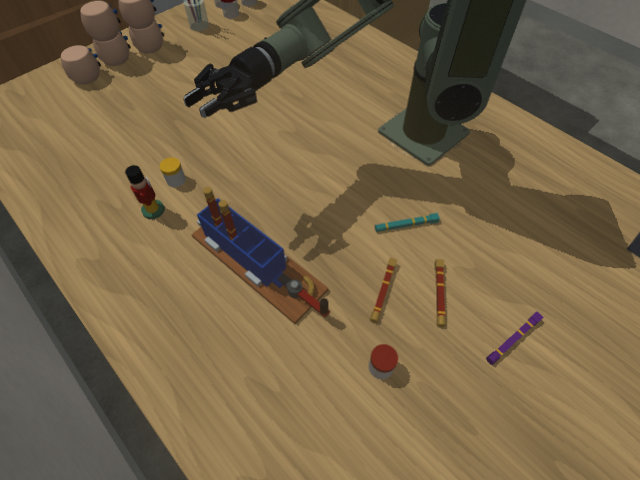

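Two sceptres stand in the caddy. The left-inner sceptre, now at (384,290), is being knocked aside, so I untilt and measure it again.

```bash
python3 -m inch '[{"x":0,"y":0,"z":0,"wx":0,"wy":-6,"wz":0,"hand":40},{"x":0,"y":0,"z":0,"wx":0,"wy":-12,"wz":0,"hand":40},{"x":0,"y":0,"z":0,"wx":0,"wy":-18,"wz":0,"hand":40},{"x":0,"y":0,"z":0,"wx":0,"wy":-24,"wz":0,"hand":40},{"x":0,"y":0,"z":0,"wx":0,"wy":-30,"wz":0,"hand":40},{"x":0,"y":0,"z":0,"wx":0,"wy":-36,"wz":0,"hand":40},{"x":0,"y":0,"z":0,"wx":0,"wy":-42,"wz":0,"hand":40},{"x":0,"y":0,"z":0,"wx":0,"wy":-48,"wz":0,"hand":40},{"x":0,"y":0,"z":0,"wx":0,"wy":-54,"wz":0,"hand":40},{"x":0,"y":0,"z":0,"wx":0,"wy":-60,"wz":0,"hand":40},{"x":0,"y":0,"z":0,"wx":0,"wy":-66,"wz":0,"hand":40},{"x":0,"y":0,"z":0,"wx":0,"wy":-72,"wz":0,"hand":40},{"x":0,"y":0,"z":0,"wx":0,"wy":-78,"wz":0,"hand":40},{"x":0,"y":0,"z":0,"wx":0,"wy":-84,"wz":0,"hand":40},{"x":0,"y":0,"z":0,"wx":0,"wy":-90,"wz":0,"hand":40},{"x":0,"y":0,"z":0,"wx":0,"wy":-90,"wz":0,"hand":40},{"x":0,"y":0,"z":0,"wx":0,"wy":-90,"wz":0,"hand":40}]'
python3 - <<'E'
from sc import *
from sim import *
snap('n'); o=sceptres('n')
for c,d,L,px in o['top']:
    a=np.degrees(np.arctan2(d[1],d[0])); g=c+.04*d; print(g.round(4),rel(pose(*g,.12,0,a)))
print(ctrl.state()['joint_pos'].round(2))
E
```

```text
t: 43.1
tool_pos: [0.6012, -0.1406, 0.3471]
orientation: [-3.134, -0.152, 0.011]
wrist_force: [0.4, 0.6, -0.4]
gripper_width: 0.0402
grip_force: 0.0
mid [0.4569 0.2781] heading 27.6 L 0.117 px [254. 256.] 2view None scene hd None
mid [0.3804 0.3543] heading 38.2 L 0.116 px [226. 284.] 2view None scene hd None
[0.4924 0.2966] (array([ -1.63, -11.14,   5.77]), array([ -0.2,   0.2, -22.1]))
[0.4118 0.379 ] (array([ -3.44, -13.39,   5.78]), array([ -0.2,   0.2, -32.7]))
[-0.37  0.24  1.26  0.    1.64  1.1 ]
```

```bash
python3 - <<'E'
from sc import *
snap('o'); o=sceptres('o'); 
for c,d,L,px in o['scene']: print(c,d,L,px)
m=cv2.morphologyEx(red('pics/o_scene.png').astype(np.uint8),cv2.MORPH_CLOSE,np.ones((7,7)))
print([(c.round(),a) for c,a,k in blobs(m,30)])
a=cv2.imread('pics/o_scene.png')[220:400,330:510]; b=cv2.imread('pics/o_top.png')[200:340,140:320]
cv2.imwrite('pics/o_crop.png',np.hstack([cv2.resize(a,(400,400)),cv2.resize(b,(400,400))]))
E
```

```text
mid [0.457  0.2779] heading 27.2 L 0.117 px [254. 256.] 2view None scene hd None
mid [0.3799 0.3538] heading 38.4 L 0.117 px [226. 284.] 2view None scene hd None
[(array([137., 191.]), np.int32(34)), (array([396., 275.]), np.int32(71)), (array([309., 299.]), np.int32(175)), (array([441., 299.]), np.int32(139)), (array([384., 357.]), np.int32(512))]
```

View pics/o_crop.png

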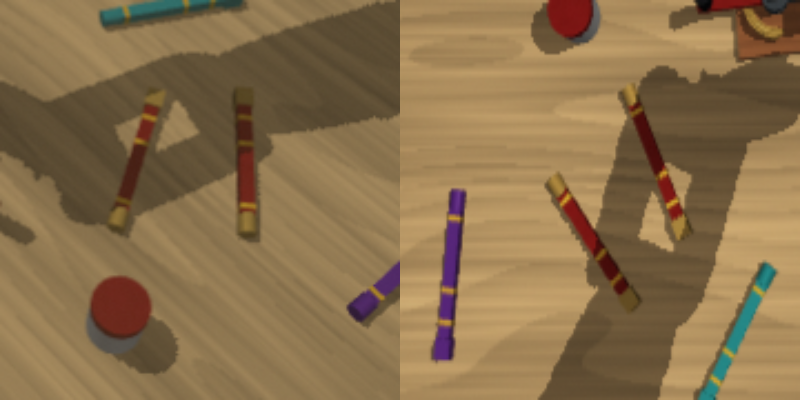

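The crops show only arm shadow across the two remaining sceptres. They are at rest and untouched: moved one at top (254,256), other at (226,284). I go for the moved one.

```bash
python3 -m inch '[{"x":-1,"y":-5,"z":0,"wx":0,"wy":0,"wz":-22.1,"hand":45},{"x":-1,"y":-5,"z":0,"wx":0,"wy":0,"wz":-22.1,"hand":45},{"x":-1,"y":-5,"z":0,"wx":0,"wy":0,"wz":-22.1,"hand":45},{"x":-1,"y":-5,"z":0,"wx":0,"wy":0,"wz":-22.1,"hand":45},{"x":-1.63,"y":-11.14,"z":5.77,"wx":0,"wy":0.2,"wz":-22.1,"hand":45},{"x":-1.63,"y":-11.14,"z":5.77,"wx":0,"wy":0.2,"wz":-22.1,"hand":45},{"x":-1.63,"y":-11.14,"z":5.77,"wx":0,"wy":0.2,"wz":-22.1,"hand":45},{"x":-1.63,"y":-11.14,"z":5.77,"wx":0,"wy":0.2,"wz":-22.1,"hand":45},{"x":-1.63,"y":-11.14,"z":5.77,"wx":0,"wy":0.2,"wz":-22.1,"hand":45},{"x":-1.63,"y":-11.14,"z":5.77,"wx":0,"wy":0.2,"wz":-22.1,"hand":45},{"x":-1.63,"y":-11.14,"z":5.77,"wx":0,"wy":0.2,"wz":-22.1,"hand":45},{"x":-1.63,"y":-11.14,"z":5.77,"wx":0,"wy":0.2,"wz":-22.1,"hand":45},{"x":-1.63,"y":-11.14,"z":5.77,"wx":0,"wy":0.2,"wz":-22.1,"hand":45},{"x":-1.63,"y":-11.14,"z":5.77,"wx":0,"wy":0.2,"wz":-22.1,"hand":45}]'
python3 - <<'E'
from sim import *
print(rel(pose(.4925,.2965,.005,0,27.4)))
E
```

```text
t: 44.7
tool_pos: [0.4958, 0.2947, 0.1226]
orientation: [-3.05, -0.745, -0.008]
wrist_force: [-0.4, -0.1, 0.5]
gripper_width: 0.0448
grip_force: 0.0
(array([-0.07, -0.08,  2.94]), array([-0. , -0.3,  0. ]))
```

```bash
python3 -m inch '[{"x":-0.05,"y":-0.04,"z":1,"wx":0,"wy":0,"wz":0,"hand":45},{"x":-0.05,"y":-0.04,"z":2,"wx":0,"wy":0,"wz":0,"hand":45},{"x":-0.05,"y":-0.04,"z":2.6,"wx":0,"wy":0,"wz":0,"hand":45},{"x":-0.05,"y":-0.04,"z":2.9,"wx":0,"wy":0,"wz":0,"hand":45},{"x":-0.05,"y":-0.04,"z":2.9,"wx":0,"wy":0,"wz":0,"hand":45},{"x":-0.05,"y":-0.04,"z":2.9,"wx":0,"wy":0,"wz":0,"hand":8},{"x":-0.05,"y":-0.04,"z":2.9,"wx":0,"wy":0,"wz":0,"hand":8},{"x":-0.05,"y":-0.04,"z":2.9,"wx":0,"wy":0,"wz":0,"hand":8},{"x":-0.05,"y":-0.04,"z":2.9,"wx":0,"wy":0,"wz":0,"hand":8},{"x":-0.05,"y":-0.04,"z":2.9,"wx":0,"wy":0,"wz":0,"hand":8},{"x":-0.05,"y":-0.04,"z":2.9,"wx":0,"wy":0,"wz":0,"hand":8},{"x":-0.05,"y":-0.04,"z":2.4,"wx":0,"wy":0,"wz":0,"hand":8},{"x":-0.05,"y":-0.04,"z":1.4,"wx":0,"wy":0,"wz":0,"hand":8},{"x":0,"y":0,"z":0.4,"wx":0,"wy":0,"wz":0,"hand":8},{"x":0,"y":0,"z":-0.6,"wx":0,"wy":0,"wz":0,"hand":8},{"x":0,"y":0,"z":-1.6,"wx":0,"wy":0,"wz":0,"hand":8},{"x":0,"y":0,"z":-2.6,"wx":0,"wy":0,"wz":0,"hand":8},{"x":0,"y":0,"z":-3.6,"wx":0,"wy":0,"wz":0,"hand":8},{"x":0,"y":0,"z":-4.6,"wx":0,"wy":0,"wz":0,"hand":8},{"x":0,"y":0,"z":-5.4,"wx":0,"wy":0,"wz":0,"hand":8}]' 60
python3 -c "
from sim import *
print(rel(pose(.6,-.15,.36,0,5.4)))"
```

```text
t: 46.7
tool_pos: [0.4944, 0.2952, 0.3401]
orientation: [-3.049, -0.747, -0.008]
wrist_force: [1.0, -0.4, -0.6]
gripper_width: 0.0118
grip_force: 59.5
(array([-2.8 , 11.09, -0.52]), array([-0.1, -0.3, 22.1]))
```

```bash
python3 -m inch '[{"x":-2.8,"y":11.09,"z":-0.6,"wx":0,"wy":0,"wz":22.1,"hand":8},{"x":-2.8,"y":11.09,"z":-0.6,"wx":0,"wy":0,"wz":22.1,"hand":8},{"x":-2.8,"y":11.09,"z":-0.6,"wx":0,"wy":0,"wz":22.1,"hand":8},{"x":-2.8,"y":11.09,"z":-0.6,"wx":0,"wy":0,"wz":22.1,"hand":8},{"x":-2.8,"y":11.09,"z":-0.6,"wx":0,"wy":0,"wz":22.1,"hand":8},{"x":-2.8,"y":11.09,"z":-0.6,"wx":0,"wy":0,"wz":22.1,"hand":8},{"x":-2.8,"y":11.09,"z":-0.6,"wx":0,"wy":0,"wz":22.1,"hand":8},{"x":-2.8,"y":11.09,"z":-0.6,"wx":0,"wy":0,"wz":22.1,"hand":8},{"x":-2.8,"y":11.09,"z":-0.6,"wx":0,"wy":0,"wz":22.1,"hand":8},{"x":-2.8,"y":11.09,"z":-0.6,"wx":0,"wy":0,"wz":22.1,"hand":8},{"x":-2.8,"y":11.09,"z":-0.6,"wx":0,"wy":0,"wz":22.1,"hand":8},{"x":-2.8,"y":11.09,"z":-0.6,"wx":0,"wy":0,"wz":22.1,"hand":8}]'
python3 -m inch '[{"x":0,"y":0,"z":0,"wx":0,"wy":6,"wz":0,"hand":8},{"x":0,"y":0,"z":0,"wx":0,"wy":12,"wz":0,"hand":8},{"x":0,"y":0,"z":0,"wx":0,"wy":18,"wz":0,"hand":8},{"x":0,"y":0,"z":0,"wx":0,"wy":24,"wz":0,"hand":8},{"x":0,"y":0,"z":0,"wx":0,"wy":30,"wz":0,"hand":8},{"x":0,"y":0,"z":0,"wx":0,"wy":36,"wz":0,"hand":8},{"x":0,"y":0,"z":0,"wx":0,"wy":42,"wz":0,"hand":8},{"x":0,"y":0,"z":0,"wx":0,"wy":48,"wz":0,"hand":8},{"x":0,"y":0,"z":0,"wx":0,"wy":54,"wz":0,"hand":8},{"x":0,"y":0,"z":0,"wx":0,"wy":60,"wz":0,"hand":8},{"x":0,"y":0,"z":0,"wx":0,"wy":66,"wz":0,"hand":8},{"x":0,"y":0,"z":0,"wx":0,"wy":72,"wz":0,"hand":8},{"x":0,"y":0,"z":0,"wx":0,"wy":78,"wz":0,"hand":8},{"x":0,"y":0,"z":0,"wx":0,"wy":84,"wz":0,"hand":8},{"x":0,"y":0,"z":0,"wx":0,"wy":90,"wz":0,"hand":8},{"x":0,"y":0,"z":0,"wx":0,"wy":90,"wz":0,"hand":8},{"x":0,"y":0,"z":0,"wx":0,"wy":90,"wz":0,"hand":8},{"x":0,"y":0,"z":0,"wx":0,"wy":90,"wz":0,"hand":8}]'
python3 - <<'E'
from held import *
s,p,M=st(); print(s['joint_pos'].round(2),M[:,2].round(2)); snap('p'); held('p')
u=np.array([-.0935,.9956]);x=np.array([u[1],-u[0]]);seat=np.array([.6284,-.0288])+.0021*x-.0012*u
print(rel(pose(*(seat+.026*u+.005*x),.32,90,5.4)))
E
```

```text
t: 47.9
tool_pos: [0.5994, -0.1492, 0.3599]
orientation: [-3.135, -0.149, -0.001]
wrist_force: [-0.0, -0.2, -0.8]
gripper_width: 0.0122
grip_force: 59.5
t: 49.7
tool_pos: [0.6002, -0.1494, 0.3619]
orientation: [-2.17, -0.106, -2.175]
wrist_force: [0.5, -0.3, 0.5]
gripper_width: 0.0122
grip_force: 59.6
[-0.82 -0.03  2.25  2.01  1.06 -0.76] [1.  0.1 0. ]
scene 706 z range rel TCP [-0.1195  0.0397] axis low [-0.0008  0.0061 -0.1063] high [-0.0003  0.0037  0.0286] lean [ 0.2 -1. ]
top 185 z range rel TCP [-0.1195  0.0402] axis low [-0.0047  0.0068 -0.1073] high [-0.0027  0.0011  0.0332] lean [ 0.8 -2.3]
(array([-1.05, -3.57,  1.17]), array([-0.1, -0.2,  0.1]))
```

```bash
python3 -m inch '[{"x":-0.2,"y":-0.9,"z":0.3,"wx":0,"wy":0,"wz":0,"hand":8},{"x":-0.4,"y":-1.8,"z":0.6,"wx":0,"wy":0,"wz":0,"hand":8},{"x":-0.6,"y":-2.7,"z":0.9,"wx":0,"wy":0,"wz":0,"hand":8},{"x":-0.8,"y":-3.57,"z":1.17,"wx":0,"wy":0,"wz":0,"hand":8},{"x":-0.8,"y":-3.57,"z":1.17,"wx":0,"wy":0,"wz":0,"hand":8},{"x":-1.7,"y":-3.57,"z":1.17,"wx":0,"wy":0,"wz":0,"hand":8},{"x":-2.5,"y":-3.57,"z":1.17,"wx":0,"wy":0,"wz":0,"hand":8},{"x":-2.5,"y":-3.57,"z":1.17,"wx":0,"wy":0,"wz":0,"hand":8},{"x":-2.5,"y":-3.57,"z":1.17,"wx":0,"wy":0,"wz":0,"hand":8}]'
python3 - <<'E'
from held import *
u=np.array([-.0935,.9956]);x=np.array([u[1],-u[0]]);seat=np.array([.6284,-.0288])+.0021*x-.0012*u
print(rel(pose(*(seat+.026*u+.005*x),.138,90,5.4)))
E
```

```text
t: 50.7
tool_pos: [0.6334, -0.0043, 0.2609]
orientation: [-2.17, -0.099, -2.174]
wrist_force: [-0.5, 0.2, -0.5]
gripper_width: 0.012
grip_force: 59.6
(array([-3.07, -0.01, -0.01]), array([ 0. , -0.1, -0.1]))
```

```bash
python3 -m inch '[{"x":-0.5,"y":0,"z":0,"wx":0,"wy":0,"wz":0,"hand":8},{"x":-1,"y":0,"z":0,"wx":0,"wy":0,"wz":0,"hand":8},{"x":-1.5,"y":0,"z":0,"wx":0,"wy":0,"wz":0,"hand":8},{"x":-2,"y":0,"z":0,"wx":0,"wy":0,"wz":0,"hand":8},{"x":-2.5,"y":0,"z":0,"wx":0,"wy":0,"wz":0,"hand":8},{"x":-2.8,"y":0,"z":0,"wx":0,"wy":0,"wz":0,"hand":8},{"x":-2.98,"y":0,"z":0,"wx":0,"wy":0,"wz":0,"hand":8},{"x":-3.06,"y":0,"z":0,"wx":0,"wy":0,"wz":0,"hand":8},{"x":-3.06,"y":0,"z":0,"wx":0,"wy":0,"wz":0,"hand":8}]'
python3 -m inch '[{"x":0,"y":0,"z":0,"wx":0,"wy":0,"wz":0,"hand":18},{"x":0,"y":0,"z":0,"wx":0,"wy":0,"wz":0,"hand":26},{"x":0,"y":0,"z":0,"wx":0,"wy":0,"wz":0,"hand":28},{"x":0,"y":0,"z":0,"wx":0,"wy":0,"wz":0,"hand":28},{"x":0,"y":0,"z":-0.3,"wx":0,"wy":0,"wz":0,"hand":28},{"x":0,"y":0,"z":-0.7,"wx":0,"wy":0,"wz":0,"hand":28},{"x":0,"y":0,"z":-1.1,"wx":0,"wy":0,"wz":0,"hand":28},{"x":0.5,"y":0,"z":-1.1,"wx":0,"wy":0,"wz":0,"hand":28},{"x":1.5,"y":0,"z":-1.1,"wx":0,"wy":0,"wz":0,"hand":28},{"x":2.5,"y":0,"z":-1.1,"wx":0,"wy":0,"wz":0,"hand":28},{"x":3.5,"y":0,"z":-1.1,"wx":0,"wy":0,"wz":0,"hand":28},{"x":4.5,"y":1,"z":-1.1,"wx":0,"wy":0,"wz":0,"hand":40},{"x":5.2,"y":2.1,"z":-1.1,"wx":0,"wy":0,"wz":0,"hand":40},{"x":5.4,"y":3.4,"z":-1.1,"wx":0,"wy":0,"wz":0,"hand":40},{"x":5.4,"y":3.4,"z":-1.1,"wx":0,"wy":0,"wz":0,"hand":40},{"x":5.4,"y":3.4,"z":-1.1,"wx":0,"wy":0,"wz":0,"hand":40}]'
python3 - <<'E'
from held import *
s,p,M=st(); print(s['joint_pos'].round(2)); print(rel(pose(.6,-.15,.36,0,5.4))); snap('q')
f='pics/q_scene.png';D=np.load('/tmp/q_scene.npy');m=(red(f)&(D>0));yx=np.argwhere(m);P=cloud('scene',yx[:,::-1],D[yx[:,0],yx[:,1]])
u=np.array([-.0935,.9956]);x=np.array([u[1],-u[0]]);seat=np.array([.6284,-.0288])+.0021*x-.0012*u
C=np.c_[(P[:,:2]-seat)@x,(P[:,:2]-seat)@u,P[:,2]]*1000
for c in(-78,-26,26,78):
    q=C[(abs(C[:,1]-c)<26)&(abs(C[:,0])<35)&(C[:,2]>90)&(C[:,2]<200)]
    if len(q)>5: l=q[q[:,2]<120].mean(0);h=q[q[:,2]>135].mean(0); print(c,len(q),l.round(0),h.round(0),'zmax',q[:,2].max().round(0))
E
```

```text
t: 51.6
tool_pos: [0.6339, -0.0038, 0.1397]
orientation: [-2.168, -0.101, -2.178]
wrist_force: [0.5, 0.5, -0.3]
gripper_width: 0.0119
grip_force: 59.6
t: 53.2
tool_pos: [0.6014, -0.1455, 0.3539]
orientation: [-2.173, -0.098, -2.176]
wrist_force: [-0.6, 1.0, 0.5]
gripper_width: 0.0398
grip_force: 0.0
[-0.81 -0.02  2.26  2.03  1.06 -0.79]
(array([ 0.15,  0.11, -0.05]), array([  0.1, -90.1,  -0.2]))
```

```bash
cat > stand.py <<'E'
from held import *
u=np.array([-.0935,.9956]);x=np.array([u[1],-u[0]]);seat=np.array([.6284,-.0288])+.0021*x-.0012*u
def stand(tag):
  for n in('scene','top'):
    f=f'pics/{tag}_{n}.png';D=np.load(f'/tmp/{tag}_{n}.npy');H,S,V=hsv(f);m=((H<28)|(H>172))&(S>90)&(V>35)&(D>0);yx=np.argwhere(m);P=cloud(n,yx[:,::-1],D[yx[:,0],yx[:,1]])
    C=np.c_[(P[:,:2]-seat)@x,(P[:,:2]-seat)@u,P[:,2]]*1000
    for c in(-78,-26,26,78):
        q=C[(abs(C[:,1]-c)<26)&(abs(C[:,0])<45)&(C[:,2]>95)&(C[:,2]<210)]
        if len(q)>5: print(n,c,len(q),'low',q[q[:,2]<130].mean(0).round(0),'high',q[q[:,2]>150].mean(0).round(0),'zmax',q[:,2].max().round(0))
E
python3 -c "
from stand import *
stand('m');print();stand('q')"
python3 -m inch '[{"x":0,"y":0,"z":0,"wx":0,"wy":-6,"wz":0,"hand":40},{"x":0,"y":0,"z":0,"wx":0,"wy":-12,"wz":0,"hand":40},{"x":0,"y":0,"z":0,"wx":0,"wy":-18,"wz":0,"hand":40},{"x":0,"y":0,"z":0,"wx":0,"wy":-24,"wz":0,"hand":40},{"x":0,"y":0,"z":0,"wx":0,"wy":-30,"wz":0,"hand":40},{"x":0,"y":0,"z":0,"wx":0,"wy":-36,"wz":0,"hand":40},{"x":0,"y":0,"z":0,"wx":0,"wy":-42,"wz":0,"hand":40},{"x":0,"y":0,"z":0,"wx":0,"wy":-48,"wz":0,"hand":40},{"x":0,"y":0,"z":0,"wx":0,"wy":-54,"wz":0,"hand":40},{"x":0,"y":0,"z":0,"wx":0,"wy":-60,"wz":0,"hand":40},{"x":0,"y":0,"z":0,"wx":0,"wy":-66,"wz":0,"hand":40},{"x":0,"y":0,"z":0,"wx":0,"wy":-72,"wz":0,"hand":40},{"x":0,"y":0,"z":0,"wx":0,"wy":-78,"wz":0,"hand":40},{"x":0,"y":0,"z":0,"wx":0,"wy":-84,"wz":0,"hand":40},{"x":0,"y":0,"z":0,"wx":0,"wy":-90,"wz":0,"hand":40},{"x":0,"y":0,"z":0,"wx":0,"wy":-90,"wz":0,"hand":40},{"x":0,"y":0,"z":0,"wx":0,"wy":-90,"wz":0,"hand":40}]'
python3 - <<'E'
from sc import *
from sim import *
sceptres('q'); g=np.array([.3804,.3531])+.04*np.array([np.cos(np.radians(39.8)),np.sin(np.radians(39.8))]); print(g,rel(pose(*g,.12,0,39.8)))
E
```

```text
scene -78 239 low [  2. -73. 113.] high [  1. -74. 168.] zmax 179.0
scene -26 223 low [  3. -22. 113.] high [  4. -22. 170.] zmax 179.0
top -78 93 low [ -3. -75. 110.] high [ -1. -77. 172.] zmax 181.0
top -26 83 low [ -2. -24. 113.] high [  1. -26. 174.] zmax 180.0

scene -78 242 low [  2. -73. 113.] high [  2. -74. 169.] zmax 180.0
scene -26 231 low [  3. -22. 112.] high [  2. -22. 169.] zmax 180.0
scene 26 236 low [  4.  30. 113.] high [  3.  29. 170.] zmax 180.0
top -78 91 low [ -2. -75. 111.] high [ -1. -78. 172.] zmax 182.0
top -26 83 low [ -3. -24. 112.] high [  0. -26. 173.] zmax 181.0
top 26 78 low [ -2.  29. 114.] high [  2.  27. 173.] zmax 182.0
t: 55.0
tool_pos: [0.6013, -0.1411, 0.3508]
orientation: [-3.134, -0.153, 0.004]
wrist_force: [-0.3, 0.4, -0.8]
gripper_width: 0.0399
grip_force: 0.0
mid [0.3804 0.3531] heading 40.0 L 0.118 px [226. 284.] 2view [0.38   0.3529 0.0187] scene hd 38.7
[0.41113134 0.37870439] (array([ -3.45, -13.37,   5.84]), array([ -0.3,   0. , -34.2]))
```

Three sceptres stand upright (tops at about 180 mm). Now the last one.

```bash
python3 -m inch '[{"x":-1.5,"y":-5.5,"z":0,"wx":0,"wy":0,"wz":-34.2,"hand":45},{"x":-1.5,"y":-5.5,"z":0,"wx":0,"wy":0,"wz":-34.2,"hand":45},{"x":-1.5,"y":-5.5,"z":0,"wx":0,"wy":0,"wz":-34.2,"hand":45},{"x":-1.5,"y":-5.5,"z":0,"wx":0,"wy":0,"wz":-34.2,"hand":45},{"x":-3.45,"y":-13.37,"z":5.84,"wx":0,"wy":0,"wz":-34.2,"hand":45},{"x":-3.45,"y":-13.37,"z":5.84,"wx":0,"wy":0,"wz":-34.2,"hand":45},{"x":-3.45,"y":-13.37,"z":5.84,"wx":0,"wy":0,"wz":-34.2,"hand":45},{"x":-3.45,"y":-13.37,"z":5.84,"wx":0,"wy":0,"wz":-34.2,"hand":45},{"x":-3.45,"y":-13.37,"z":5.84,"wx":0,"wy":0,"wz":-34.2,"hand":45},{"x":-3.45,"y":-13.37,"z":5.84,"wx":0,"wy":0,"wz":-34.2,"hand":45},{"x":-3.45,"y":-13.37,"z":5.84,"wx":0,"wy":0,"wz":-34.2,"hand":45},{"x":-3.45,"y":-13.37,"z":5.84,"wx":0,"wy":0,"wz":-34.2,"hand":45},{"x":-3.45,"y":-13.37,"z":5.84,"wx":0,"wy":0,"wz":-34.2,"hand":45},{"x":-3.45,"y":-13.37,"z":5.84,"wx":0,"wy":0,"wz":-34.2,"hand":45},{"x":-3.45,"y":-13.37,"z":5.84,"wx":0,"wy":0,"wz":-34.2,"hand":45},{"x":-3.45,"y":-13.37,"z":5.84,"wx":0,"wy":0,"wz":-34.2,"hand":45}]'
python3 - <<'E'
from sim import *
print(rel(pose(.4111,.3787,.005,0,39.8)))
E
```

```text
t: 56.6
tool_pos: [0.415, 0.3759, 0.122]
orientation: [-2.955, -1.062, -0.006]
wrist_force: [0.9, -0.6, 0.5]
gripper_width: 0.0451
grip_force: 0.0
(array([-0.04, -0.12,  2.92]), array([-0. , -0.2, -0.3]))
```

```bash
python3 -m inch '[{"x":-0.03,"y":-0.06,"z":1,"wx":0,"wy":0,"wz":0,"hand":45},{"x":-0.03,"y":-0.06,"z":2,"wx":0,"wy":0,"wz":0,"hand":45},{"x":-0.03,"y":-0.06,"z":2.6,"wx":0,"wy":0,"wz":0,"hand":45},{"x":-0.03,"y":-0.06,"z":2.88,"wx":0,"wy":0,"wz":0,"hand":45},{"x":-0.03,"y":-0.06,"z":2.88,"wx":0,"wy":0,"wz":0,"hand":45},{"x":-0.03,"y":-0.06,"z":2.88,"wx":0,"wy":0,"wz":0,"hand":8},{"x":-0.03,"y":-0.06,"z":2.88,"wx":0,"wy":0,"wz":0,"hand":8},{"x":-0.03,"y":-0.06,"z":2.88,"wx":0,"wy":0,"wz":0,"hand":8},{"x":-0.03,"y":-0.06,"z":2.88,"wx":0,"wy":0,"wz":0,"hand":8},{"x":-0.03,"y":-0.06,"z":2.88,"wx":0,"wy":0,"wz":0,"hand":8},{"x":-0.03,"y":-0.06,"z":2.88,"wx":0,"wy":0,"wz":0,"hand":8},{"x":-0.03,"y":-0.06,"z":2.4,"wx":0,"wy":0,"wz":0,"hand":8},{"x":-0.03,"y":-0.06,"z":1.4,"wx":0,"wy":0,"wz":0,"hand":8},{"x":0,"y":0,"z":0.4,"wx":0,"wy":0,"wz":0,"hand":8},{"x":0,"y":0,"z":-0.6,"wx":0,"wy":0,"wz":0,"hand":8},{"x":0,"y":0,"z":-1.6,"wx":0,"wy":0,"wz":0,"hand":8},{"x":0,"y":0,"z":-2.6,"wx":0,"wy":0,"wz":0,"hand":8},{"x":0,"y":0,"z":-3.6,"wx":0,"wy":0,"wz":0,"hand":8},{"x":0,"y":0,"z":-4.6,"wx":0,"wy":0,"wz":0,"hand":8},{"x":0,"y":0,"z":-5.4,"wx":0,"wy":0,"wz":0,"hand":8}]' 60
python3 -c "
from sim import *
print(rel(pose(.6,-.15,.365,0,5.4)))"
```

```text
t: 58.6
tool_pos: [0.4142, 0.3765, 0.34]
orientation: [-2.954, -1.064, -0.008]
wrist_force: [0.8, -0.4, -1.6]
gripper_width: 0.0116
grip_force: 59.7
(array([-4.81, 13.1 , -0.66]), array([-0.1, -0.3, 34.2]))
```

```bash
python3 -m inch '[{"x":-4.81,"y":13.1,"z":-0.66,"wx":0,"wy":0,"wz":34.2,"hand":8},{"x":-4.81,"y":13.1,"z":-0.66,"wx":0,"wy":0,"wz":34.2,"hand":8},{"x":-4.81,"y":13.1,"z":-0.66,"wx":0,"wy":0,"wz":34.2,"hand":8},{"x":-4.81,"y":13.1,"z":-0.66,"wx":0,"wy":0,"wz":34.2,"hand":8},{"x":-4.81,"y":13.1,"z":-0.66,"wx":0,"wy":0,"wz":34.2,"hand":8},{"x":-4.81,"y":13.1,"z":-0.66,"wx":0,"wy":0,"wz":34.2,"hand":8},{"x":-4.81,"y":13.1,"z":-0.66,"wx":0,"wy":0,"wz":34.2,"hand":8},{"x":-4.81,"y":13.1,"z":-0.66,"wx":0,"wy":0,"wz":34.2,"hand":8},{"x":-4.81,"y":13.1,"z":-0.66,"wx":0,"wy":0,"wz":34.2,"hand":8},{"x":-4.81,"y":13.1,"z":-0.66,"wx":0,"wy":0,"wz":34.2,"hand":8},{"x":-4.81,"y":13.1,"z":-0.66,"wx":0,"wy":0,"wz":34.2,"hand":8},{"x":-4.81,"y":13.1,"z":-0.66,"wx":0,"wy":0,"wz":34.2,"hand":8},{"x":-4.81,"y":13.1,"z":-0.66,"wx":0,"wy":0,"wz":34.2,"hand":8},{"x":-4.81,"y":13.1,"z":-0.66,"wx":0,"wy":0,"wz":34.2,"hand":8}]'
python3 -m inch '[{"x":0,"y":0,"z":0,"wx":0,"wy":6,"wz":0,"hand":8},{"x":0,"y":0,"z":0,"wx":0,"wy":12,"wz":0,"hand":8},{"x":0,"y":0,"z":0,"wx":0,"wy":18,"wz":0,"hand":8},{"x":0,"y":0,"z":0,"wx":0,"wy":24,"wz":0,"hand":8},{"x":0,"y":0,"z":0,"wx":0,"wy":30,"wz":0,"hand":8},{"x":0,"y":0,"z":0,"wx":0,"wy":36,"wz":0,"hand":8},{"x":0,"y":0,"z":0,"wx":0,"wy":42,"wz":0,"hand":8},{"x":0,"y":0,"z":0,"wx":0,"wy":48,"wz":0,"hand":8},{"x":0,"y":0,"z":0,"wx":0,"wy":54,"wz":0,"hand":8},{"x":0,"y":0,"z":0,"wx":0,"wy":60,"wz":0,"hand":8},{"x":0,"y":0,"z":0,"wx":0,"wy":66,"wz":0,"hand":8},{"x":0,"y":0,"z":0,"wx":0,"wy":72,"wz":0,"hand":8},{"x":0,"y":0,"z":0,"wx":0,"wy":78,"wz":0,"hand":8},{"x":0,"y":0,"z":0,"wx":0,"wy":84,"wz":0,"hand":8},{"x":0,"y":0,"z":0,"wx":0,"wy":90,"wz":0,"hand":8},{"x":0,"y":0,"z":0,"wx":0,"wy":90,"wz":0,"hand":8},{"x":0,"y":0,"z":0,"wx":0,"wy":90,"wz":0,"hand":8},{"x":0,"y":0,"z":0,"wx":0,"wy":90,"wz":0,"hand":8}]'
python3 - <<'E'
from stand import *
s,p,M=st(); print(s['joint_pos'].round(2),M[:,2].round(2)); snap('r'); held('r')
print(rel(pose(*(seat+.078*u+.005*x),.33,90,5.4)))
E
```

```text
t: 60.0
tool_pos: [0.5995, -0.1491, 0.3623]
orientation: [-3.135, -0.149, -0.001]
wrist_force: [-0.3, 0.1, -1.2]
gripper_width: 0.0113
grip_force: 59.7
t: 61.8
tool_pos: [0.6004, -0.1493, 0.3643]
orientation: [-2.17, -0.106, -2.175]
wrist_force: [0.4, 0.3, -0.2]
gripper_width: 0.012
grip_force: 59.7
[-0.82 -0.04  2.25  2.    1.06 -0.76] [1.  0.1 0. ]
scene 721 z range rel TCP [-0.12    0.0395] axis low [-1.000e-04  6.600e-03 -1.062e-01] high [0.0003 0.0034 0.0282] lean [ 0.2 -1.4]
top 188 z range rel TCP [-0.1206  0.0393] axis low [-0.0042  0.0071 -0.1074] high [-0.0018  0.0011  0.0329] lean [ 1.  -2.4]
(array([-0.86, -4.87,  1.16]), array([-0.1, -0.2,  0.1]))
```

```bash
python3 -m inch '[{"x":-0.2,"y":-1,"z":0.3,"wx":0,"wy":0,"wz":0,"hand":8},{"x":-0.4,"y":-2,"z":0.6,"wx":0,"wy":0,"wz":0,"hand":8},{"x":-0.6,"y":-3,"z":0.9,"wx":0,"wy":0,"wz":0,"hand":8},{"x":-0.8,"y":-4,"z":1.16,"wx":0,"wy":0,"wz":0,"hand":8},{"x":-0.8,"y":-4.87,"z":1.16,"wx":0,"wy":0,"wz":0,"hand":8},{"x":-0.8,"y":-4.87,"z":1.16,"wx":0,"wy":0,"wz":0,"hand":8},{"x":-1.7,"y":-4.87,"z":1.16,"wx":0,"wy":0,"wz":0,"hand":8},{"x":-2.6,"y":-4.87,"z":1.16,"wx":0,"wy":0,"wz":0,"hand":8},{"x":-2.6,"y":-4.87,"z":1.16,"wx":0,"wy":0,"wz":0,"hand":8},{"x":-2.6,"y":-4.87,"z":1.16,"wx":0,"wy":0,"wz":0,"hand":8}]'
python3 - <<'E'
from stand import *
print(rel(pose(*(seat+.078*u+.005*x),.138,90,5.4)),ctrl.state()['joint_pos'].round(2))
E
```

```text
t: 62.9
tool_pos: [0.6283, 0.0476, 0.259]
orientation: [-2.171, -0.099, -2.173]
wrist_force: [-0.2, 0.5, 0.5]
gripper_width: 0.0119
grip_force: 59.7
(array([-3.03, -0.01, -0.  ]), array([ 0. , -0.1, -0.2])) [-0.22  0.23  2.32  2.77  1.01 -1.36]
```

```bash
python3 -m inch '[{"x":-0.5,"y":0,"z":0,"wx":0,"wy":0,"wz":0,"hand":8},{"x":-1,"y":0,"z":0,"wx":0,"wy":0,"wz":0,"hand":8},{"x":-1.5,"y":0,"z":0,"wx":0,"wy":0,"wz":0,"hand":8},{"x":-2,"y":0,"z":0,"wx":0,"wy":0,"wz":0,"hand":8},{"x":-2.5,"y":0,"z":0,"wx":0,"wy":0,"wz":0,"hand":8},{"x":-2.8,"y":0,"z":0,"wx":0,"wy":0,"wz":0,"hand":8},{"x":-2.94,"y":0,"z":0,"wx":0,"wy":0,"wz":0,"hand":8},{"x":-3.02,"y":0,"z":0,"wx":0,"wy":0,"wz":0,"hand":8},{"x":-3.02,"y":0,"z":0,"wx":0,"wy":0,"wz":0,"hand":8}]'
python3 -m inch '[{"x":0,"y":0,"z":0,"wx":0,"wy":0,"wz":0,"hand":18},{"x":0,"y":0,"z":0,"wx":0,"wy":0,"wz":0,"hand":26},{"x":0,"y":0,"z":0,"wx":0,"wy":0,"wz":0,"hand":28},{"x":0,"y":0,"z":0,"wx":0,"wy":0,"wz":0,"hand":28},{"x":0,"y":0,"z":-0.3,"wx":0,"wy":0,"wz":0,"hand":28},{"x":0,"y":0,"z":-0.7,"wx":0,"wy":0,"wz":0,"hand":28},{"x":0,"y":0,"z":-1.1,"wx":0,"wy":0,"wz":0,"hand":28},{"x":0.5,"y":0,"z":-1.1,"wx":0,"wy":0,"wz":0,"hand":28},{"x":1.5,"y":0,"z":-1.1,"wx":0,"wy":0,"wz":0,"hand":28},{"x":2.5,"y":0,"z":-1.1,"wx":0,"wy":0,"wz":0,"hand":28},{"x":3.5,"y":0,"z":-1.1,"wx":0,"wy":0,"wz":0,"hand":28},{"x":4.5,"y":1,"z":-1.1,"wx":0,"wy":0,"wz":0,"hand":40},{"x":5.4,"y":2.1,"z":-1.1,"wx":0,"wy":0,"wz":0,"hand":40},{"x":5.4,"y":3.3,"z":-1.1,"wx":0,"wy":0,"wz":0,"hand":40},{"x":5.4,"y":4.5,"z":-1.1,"wx":0,"wy":0,"wz":0,"hand":40},{"x":5.4,"y":4.9,"z":-1.1,"wx":0,"wy":0,"wz":0,"hand":40},{"x":5.4,"y":4.9,"z":-1.1,"wx":0,"wy":0,"wz":0,"hand":40},{"x":5.4,"y":4.9,"z":-1.1,"wx":0,"wy":0,"wz":0,"hand":40},{"x":5.4,"y":4.9,"z":-1.1,"wx":0,"wy":0,"wz":0,"hand":40},{"x":5.4,"y":4.9,"z":-1.1,"wx":0,"wy":0,"wz":0,"hand":40}]'
python3 - <<'E'
from stand import *
snap('s'); stand('s')
knob=np.r_[np.array([.6284,-.0288])+.245*u,.057]
for n in('top','scene'):
    H,S,V=hsv(f'pics/s_{n}.png');D=np.load(f'/tmp/s_{n}.npy');p=proj(n,knob)[0];yy,xx=np.mgrid[:480,:640]
    for cc,a,k in blobs((V<50)&(abs(xx-p[0])<14)&(abs(yy-p[1])<14),15):
        yx=np.argwhere(k&(D>0));P=cloud(n,yx[:,::-1],D[yx[:,0],yx[:,1]]);print(n,p,cc,a,P[:,2].max().round(3))
E
```

```text
t: 63.8
tool_pos: [0.629, 0.0481, 0.1403]
orientation: [-2.167, -0.101, -2.178]
wrist_force: [-0.6, -0.3, -0.2]
gripper_width: 0.0117
grip_force: 59.7
t: 65.8
tool_pos: [0.602, -0.149, 0.3526]
orientation: [-2.17, -0.102, -2.17]
wrist_force: [0.1, 1.3, 0.2]
gripper_width: 0.04
grip_force: 0.0
scene -78 241 low [  2. -73. 113.] high [  1. -74. 169.] zmax 179.0
scene -26 229 low [  3. -22. 113.] high [  2. -22. 170.] zmax 179.0
scene 26 233 low [  4.  30. 113.] high [  3.  29. 170.] zmax 181.0
scene 78 235 low [  5.  83. 113.] high [  4.  82. 170.] zmax 180.0
top -78 92 low [ -2. -75. 110.] high [ -1. -77. 173.] zmax 182.0
top -26 83 low [ -2. -24. 112.] high [  1. -26. 173.] zmax 184.0
top 26 78 low [ -3.  29. 115.] high [  2.  27. 172.] zmax 182.0
top 78 71 low [ -2.  80. 112.] high [  2.  79. 173.] zmax 181.0
top [275.91588723 199.0325899 ] [276.06666667 199.55555556] 45 0.079
scene [322.85993467 305.81804343] [323.67676768 306.05050505] 99 0.078
```

View pics/s_scene.png

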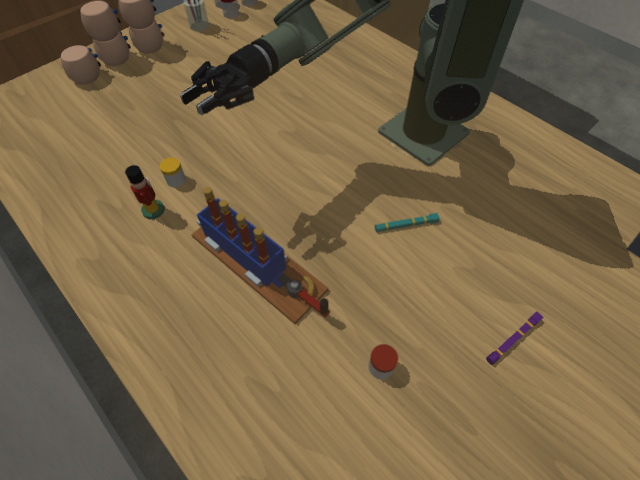

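All four sceptres stand in the caddy (213–262, 200–245). The latch is locked with the knob at (324,306), the bystanders and look-alikes haven't moved, and the arm is clear.

```bash
python3 -c "
from station import ctrl
print(ctrl.finish_job())"
```

```text
the job is handed in; nothing more can be done
None
```

The job is handed in with no verdict returned: the last pictures show the caddy seated, the latch locked in its notch, all four sceptres upright in its compartments, and the jars, nutcracker and look-alikes where they stood.

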